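# Clear the study desk and start the timer

### The arm

A 7-joint arm with a two-finger parallel gripper is mounted at the origin on the work surface. World frame = base frame: x ahead of the robot, y to its left, z up, the work surface at z = 0. Lengths are in m, angles in rad, forces in N, time in s.
With the tool pointing down it reaches from about 0.4 to 0.85 m from the base axis. Payload 10.4 kg.
Tool frame: the origin (TCP) lies at the very end of the fingers, on their centre line; the grasp point (between the pads) lies 19 mm behind it; z points along the fingers, y is the direction in which the jaws open and shut (so a half turn about z gives the same grasp; the last joint's range is limited). The gripper opens to 85 mm and grips with 20 to 120 N. Pads are 22 mm wide; open, the fingers measure 114 mm over their backs; the gripper's body (76 mm by 85 mm) begins 54 mm behind the grasp point. The pads swing forward as they close: fully open they stand 13 mm farther back than shut.
Start: joints at [-1.132, 0.332, -0.065, 1.46, 0.022, 1.35, -0.088], TCP at [0.278, 0.56, 0.231] pointing down, gripper open.
Joint ranges: [-2.6, 2.6], [-0.5, 2.12], [-1.47, 1.34], [0.16, 2.42], [-1.27, 4.41], [0.06, 2.06], [-2.6, 2.6]. Speed limits (rad/s): [2.22, 2.22, 2.79, 2.79, 3.14, 3.14, 3.14].

### API

Orientations are given as a unit quaternion [x, y, z, w].
In Python, from workcell import get_obs, camera, camera_info, hand_in gives the robot as it stands.
- The arm moves only by the tool move_arm, never from a script. Its argument "moves" is a list of rows, each a list of 3 entries, a list of its own where there are three numbers: the shift along the tool's x, y, z in units of 25 mm (1.0 is 25 mm), then the turn, a rotation vector about the tool's x, y, z in degrees, then the opening, from 0 (shut) to 1 (fully open). A call has 1 to 5 rows; each row shifts and turns the commanded pose from where the row before left it, along the tool's axes as they then stand; what a row does not reach is not made up. A row lasts 1/8 s, in which the tool goes at most 62.5 mm and 10.7 degrees, less where a joint would pass 70% of its speed; a pose out of reach is approached as far as the arm can. A call is refused whole if a number of a shift passes 1 or a number of a turn 10.7, either way. A call with a gripper value outside its range is refused whole. The fingers move at their own pace and stop on an object; "squeeze" is the grip in N (left out, the last holds). Time passes only in rows, so rows that do not move let the fingers close. It gives the time, the measured TCP pose, the force and the opening at its end, in the units of the state.
- get_obs(): the state, without advancing time (a new reading comes with each control period).
- camera(name): name is "scene" or "side" or "wrist"; returns the picture (420x560x3 uint8, red, green, blue); there is no depth.
- camera_info(name): a dict with "fx", "fy", "cx", "cy" (pixels), "origin" and "rotation" of the camera in the world. Camera axes: x right, y down, z forward; pixel columns grow to the right and rows downward; lengths in m; the calibration is good to about 2 mm. A picture is of the moment at which its call begins: read the wrist's pose just before it. camera_info takes no time and is no camera call; for the wrist camera it gives the pose at the moment of the call.
- hand_in(): hands the job in, once; it reports no verdict.
The state is a dict: "clock": time; "joint_pos": joint angles; "joint_velocities": joint speeds; "tau": joint torques, N m; "position": TCP position; "ee_rot": TCP orientation; "ft_force": force on the tool from outside, world axes, zero at the start; "torque": the same for the moment, N m; "grip_width": opening from 0.0 (shut) to 1.0 (fully open).
Only numpy, scipy, OpenCV 4.12 (cv2) and the standard library are available. Lean on these libraries where they do the work, as an engineer would, in place of code of your own. Each camera call takes 0.05 s, during which the arm holds its last target. There are 200 camera calls.

### The job

Clear the desk for a study session: pull the blue-fronted drawer right out to its stop, put all the loose stationery lying on the desk (whichever of eraser, memory stick, correction tape, stapler and sharpener are there) into it, and push it fully shut. Then stand the white timer squarely with its back against the front board of the dark wooden letter tray and push its orange start button all the way in, so that the board backs the timer up; leave the timer standing there against the board, button out again. Leave the mouse and the sticky notes where they are.

Things in the scene. Friction and masses are not known exactly. Their poses are not given: they have to be found in the camera images.
- eraser: white block eraser with a blue sleeve, 56 x 24 x 15 mm (x, y, z), 30 g; stationery; origin: centre of its underside; local x along its length, z up; lies flat on the desk at the start; may be absent (None)
- flash_drive: red memory stick with a steel plug, 58 x 20 x 12 mm overall (red part 42 x 20 x 12 at the -x end), 20 g; stationery; origin: centre of its underside; local x along its length, z up; lies flat on the desk at the start; may be absent (None)
- correction_tape: green correction-tape dispenser with a white nose, 63 x 30 x 16 mm overall (green part 46 x 30 x 16 at the -x end), 30 g; stationery; origin: centre of its underside; local x along its length, z up; lies flat on the desk at the start; may be absent (None)
- stapler: small yellow stapler on a black base, 60 x 22 x 24 mm, yellow arm 18 mm wide, 40 to 85 g; stationery; origin: centre of its underside; local x along its length, z up; lies flat on the desk at the start; may be absent (None)
- sharpener: pencil sharpener with amber shavings tub and orange head, 45 x 28 x 24 mm, 30 g; stationery; origin: centre of its underside; local x along its length, z up; lies flat on the desk at the start; may be absent (None)
- timer: loose white study timer, a block 50 deep (local x) x 54 wide (local y) x 56 mm high with a black display on top, 120 to 210 g; origin: centre of its underside; its round orange start button is on its front face (local -x), its plain back is local +x; stands upright at the start
- timer_back (a point): middle of the lower edge of the timer's back face (local x +25 mm, height 0); axes as the timer's
- button_top (a point): centre of the outer face of the timer's start button, 26 mm across, standing 12 mm out of the front face, 33 mm above the timer's underside; it is pressed along the timer's local +x (horizontally) and moves with the button
- timer_button (a joint): travel of the start button, m: 0 out, 0.006 fully in; a spring pushes it out, 1 N to start and 4 N when fully in, which is more than the friction under the timer, so the timer slides away unless it is backed by something
- tray_face (a point): middle of the lower edge of the front face of the dark wooden letter tray, which is fixed to the desk on the robot's right; the face is a plain upright board 180 mm wide and 75 mm high, the tray is 120 mm deep behind it; local x points horizontally into the tray, local y along the face, z up
- drawer_unit: low desktop drawer unit on the robot's left, light wood with a blue drawer front, fixed to the desk, 220 deep (x) x 270 wide (y) x 86 mm high, flat papers and a book on its rear half up to 110 mm high; origin: centre of its underside; the front looks along local -x
- drawer (a joint): how far the drawer is pulled out along the unit's local -x, m: 0 fully shut (front flush against the unit), 0.140 at its stop; stays where it is left, about 1.5 N to slide; starts at 0 to 0.02
- drawer_handle (a point): middle of the drawer's aluminium bar handle, 10 mm thick and 110 mm long along local y, 62 mm above the desk, its centre 35 mm in front of the blue drawer front; moves with the drawer; axes as the unit's
- drawer_front_floor (a point): point on the drawer's inner floor (10 mm above the desk) at the middle of its front inner edge; moves with the drawer; the inside reaches from here 171 mm along local +x (140 mm of it uncovered when fully out) and 115 mm to each side along local y, with side walls 48 mm high and the blue front 68 mm high above this floor; the unit's opening is 68 mm high above this floor
- mouse: black computer mouse 98 x 58 x 34 mm - bystander, must stay where it is; origin: centre of its underside
- notes: yellow sticky-note block 50 x 50 x 20 mm - bystander, must stay where it is; origin: centre of its underside
- letter_tray: the dark wooden letter tray itself, 120 deep (x) x 180 wide (y) x 75 mm high, fixed; origin: centre of its underside; front face (local -x) is the stop

How it is judged:
By the outcome, as a careful person would: the job done as asked, in the order asked, and still so for the second after the job is handed in, with the robot touching nothing.
Of eraser, flash_drive, correction_tape, stapler, sharpener only 3 to 5 are there at a start; the rules pass over those that are not, and their reading is None.
At some moment in a run one of eraser, flash_drive, correction_tape, stapler, sharpener, timer may be knocked a few centimetres aside while the robot is not near it.
It also fails if it takes over 208 s, if anything falls off the work surface, if the arm or the gripper's body presses on something with over 40 N, if the wrist force passes 120 N, or if a joint passes its speed limit or range.

## Working session

There is one attempt and no reset: what is moved stays moved. The work goes in short steps, Python scripts to look and compute and a tool call to move; the robot and the scene stay as the last step left them, time stands still between calls to the robot, and variables do not carry over. Pictures are saved under pics/ and viewed, about 12 in all and at most 16, crops included, and the job is handed in when it is done.

Besides the shell and the picture viewer there is one more tool, called after ">>>" as a command line: name --argument value ..., lists and objects as JSON in quotes. move_arm: Moves the arm, as the interface text tells. Its arguments: {"type":"object","properties":{"moves":{"type":"array","items":{"type":"array"}},"squeeze":{"type":"number"}},"required":["moves"]}

```bash
mkdir -p pics; ls
python3 - <<'E'
from workcell import *
import cv2,numpy as np
o=get_obs();print({k:np.round(v,3) for k,v in o.items()})
for n in("scene","side","wrist"):
    i=camera_info(n);print(n,{k:np.round(v,4).tolist() for k,v in i.items()})
    cv2.imwrite(f"pics/{n}0.png",camera(n)[:,:,::-1])
E
```

```text
pics
{'clock': np.float64(0.0), 'joint_pos': array([-1.132,  0.333, -0.065,  1.461,  0.022,  1.35 , -0.088]), 'joint_velocities': array([ 0.001,  0.   , -0.001,  0.   , -0.001, -0.002, -0.   ]), 'tau': array([-0.0000e+00, -6.2545e+01,  4.9000e-02, -3.9160e+01,  1.6000e-02,
        1.0000e-02, -0.0000e+00]), 'position': array([0.278, 0.559, 0.231]), 'ee_rot': array([ 0.229,  0.973, -0.001, -0.   ]), 'ft_force': array([-0.044,  0.259, -0.022]), 'torque': array([ 0.008, -0.019, -0.059]), 'grip_width': np.float64(1.002)}
scene {'fx': 450.1628, 'fy': 450.1628, 'cx': 282.8155, 'cy': 218.5329, 'origin': [1.288, 0.28, 1.0337], 'rotation': [0.5053, 0.7941, -0.284, -0.1826]}
side {'fx': 494.1902, 'fy': 494.1902, 'cx': 292.1861, 'cy': 213.3717, 'origin': [0.3507, 0.6345, 0.844], 'rotation': [-0.145, 0.9173, -0.3657, 0.061]}
wrist {'fx': 374.9387, 'fy': 374.9387, 'cx': 275.9618, 'cy': 209.6845, 'origin': [0.2181, 0.5907, 0.3735], 'rotation': [0.842, 0.5225, 0.0699, 0.1145]}
```

View pics/scene0.png

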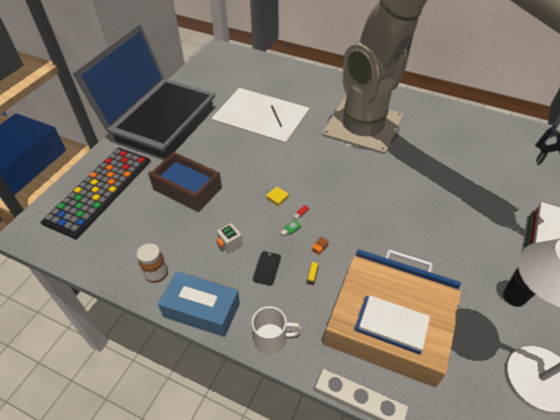

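View pics/side0.png

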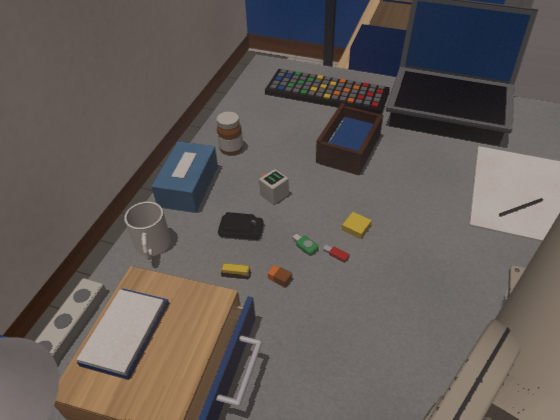

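The scene view shows the red stick (302,211), green tape (291,228), orange/amber sharpener (320,244), yellow stapler (313,272), timer (230,237) with its button on the left, tray (185,180), notes (278,195), mouse (267,268), and drawer handle (410,262). There's no eraser. The side view agrees.

```bash
cat > h.py <<'E'
import numpy as np,cv2
from scipy.spatial.transform import Rotation as R
from workcell import *
def cam(n):
    i=camera_info(n);return i,R.from_quat(i['rotation']).as_matrix(),np.array(i['origin'])
def ray(n,uv,c=None):
    i,M,o=c or cam(n)
    d=M@np.array([(uv[0]-i['cx'])/i['fx'],(uv[1]-i['cy'])/i['fy'],1.]);return o,d/np.linalg.norm(d)
def onz(n,uv,z,c=None):
    o,d=ray(n,uv,c);return o+d*(z-o[2])/d[2]
def tri(rs):
    A=sum(np.eye(3)-np.outer(d,d) for o,d in rs);b=sum((np.eye(3)-np.outer(d,d))@o for o,d in rs)
    p=np.linalg.solve(A,b);return p,max(np.linalg.norm(np.cross(p-o,d)) for o,d in rs)
def proj(n,p,c=None):
    i,M,o=c or cam(n);q=M.T@(np.array(p)-o);return np.array([i['fx']*q[0]/q[2]+i['cx'],i['fy']*q[1]/q[2]+i['cy']])
def mask(im,lo,hi):
    h=cv2.cvtColor(im,cv2.COLOR_RGB2HSV);m=cv2.inRange(h,np.array(lo),np.array(hi))
    if lo[0]<0: m=cv2.inRange(h,np.array([0,lo[1],lo[2]]),np.array(hi))|cv2.inRange(h,np.array([180+lo[0],lo[1],lo[2]]),np.array([180,255,255]))
    return m
def blobs(m,amin=20):
    out=[]
    for c in cv2.findContours(m,cv2.RETR_EXTERNAL,cv2.CHAIN_APPROX_NONE)[0]:
        a=cv2.contourArea(c)
        if a>=amin:
            M=cv2.moments(c);out.append((a,(M['m10']/M['m00'],M['m01']/M['m00']),c))
    return sorted(out,key=lambda t:-t[0])
COL={'red':((-5,150,90),(3,255,255)),'orange':((5,150,80),(14,255,255)),'yellow':((20,150,100),(32,255,255)),'green':((50,120,60),(85,255,255))}
E
python3 - <<'E'
from h import *
for n in('scene','side'):
    im=cv2.imread(f'pics/{n}0.png')[:,:,::-1]
    for k,(lo,hi) in COL.items():
        for a,c,_ in blobs(mask(im,lo,hi),12)[:6]: print(n,k,a,np.round(c,1),np.round(onz(n,c,.012)[:2],3))
    im2=cv2.resize(im[130:330,130:350] if n=='scene' else im[90:300,220:400],None,fx=3.5 if n=='side' else 3,fy=3.5 if n=='side' else 3,interpolation=cv2.INTER_CUBIC)
    im2=im2[:600]
    im2=im2[:,:800];cv2.imwrite(f'pics/{n}0c.png',im2[:,:,::-1]);print(im2.shape)
E
```

```text
scene red 47.0 [302.4 210.1] [ 0.47  -0.034]
scene red 22.0 [140.6 159.3] [ 0.494 -0.603]
scene red 20.5 [125.5 166.4] [ 0.543 -0.627]
scene red 20.0 [124.2 159.7] [ 0.519 -0.651]
scene red 19.0 [123. 153.] [ 0.494 -0.675]
scene red 18.0 [107.9 160.1] [ 0.543 -0.698]
scene orange 332.0 [448.6  90.3] [-0.326  0.235]
scene orange 172.5 [517.4 108.1] [-0.323  0.488]
scene orange 119.0 [319.6 245.1] [0.568 0.062]
scene orange 80.0 [109.6 174.1] [ 0.593 -0.651]
scene orange 52.0 [150.9 265.5] [ 0.825 -0.326]
scene orange 29.5 [219.9 242. ] [ 0.677 -0.197]
scene yellow 215.5 [276.9 195.6] [ 0.449 -0.128]
scene yellow 105.5 [312.4 271.6] [0.658 0.077]
scene yellow 29.0 [ 95.4 196.6] [ 0.689 -0.628]
scene yellow 28.5 [ 94.7 188.9] [ 0.664 -0.651]
scene yellow 26.5 [112.  188.6] [ 0.641 -0.604]
scene yellow 25.5 [ 93.7 181.6] [ 0.641 -0.675]
scene green 42.0 [291.6 228.2] [ 0.546 -0.034]
scene green 27.5 [ 79.3 213.1] [ 0.762 -0.628]
scene green 27.0 [ 78.5 205. ] [ 0.738 -0.652]
scene green 24.0 [ 60.6 205.4] [ 0.762 -0.699]
scene green 23.5 [ 96.5 204.5] [ 0.713 -0.604]
scene green 22.5 [ 7
[... 184 characters left out ...]
4.0 [369.7  93.5] [ 0.533 -0.659]
side red 12.5 [379.3  90.7] [ 0.509 -0.683]
side orange 199.5 [278.1 273.2] [0.575 0.057]
side orange 21.0 [350.2  99.9] [ 0.581 -0.609]
side orange 16.0 [336.3  92.4] [ 0.63  -0.635]
side orange 15.5 [345.9  89.6] [ 0.606 -0.659]
side orange 14.5 [355.6  86.8] [ 0.582 -0.683]
side orange 14.5 [342.3  80.3] [ 0.63  -0.706]
side yellow 383.0 [355.8 224.1] [ 0.453 -0.127]
side yellow 187.0 [235.3 268.5] [0.665 0.073]
side yellow 14.5 [326.9  95.4] [ 0.653 -0.611]
side yellow 14.0 [323.   85.6] [ 0.679 -0.659]
side yellow 13.0 [313.4  88.4] [ 0.703 -0.635]
side yellow 12.5 [332.5  82.7] [ 0.655 -0.684]
side green 71.5 [306.2 244.6] [ 0.542 -0.035]
(600, 630, 3)
```

View pics/scene0c.png

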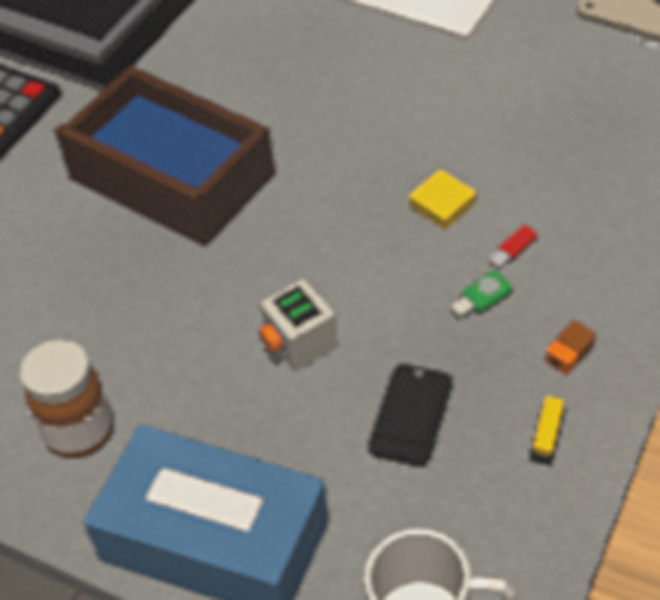

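View pics/side0c.png

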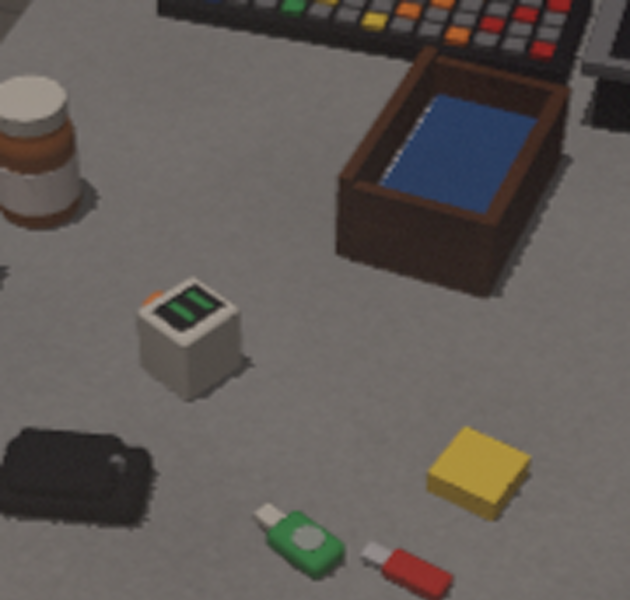

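The crops (3x from 130,130; 3.5x from 220,90) show the tray's rim corners, timer top corners and the button on the timer's left/far side. I'll triangulate these corners.

Run:
```python
from h import *
S=lambda u,v:(130+u/3-.33,130+v/3-.33); D=lambda u,v:(220+u/3.5-.35,90+v/3.5-.35)
P={'tA':(S(57,130),D(430,53)),'tB':(S(205,192),D(343,183)),'tC':(S(271,130),D(492,220)),'tD':(S(130,70),D(567,90)),
'tBlow':(S(206,243),D(338,250)),
'mL':(S(262,308),D(192,279)),'mTop':(S(303,282),D(240,314)),'mR':(S(336,318),D(190,345)),'mBot':(S(297,340),D(138,316)),
'btn':(S(270,337),D(153,298)),
'uFL':((357,256),(258,306)),'uFR':((459,286),(205,418)),'hL':((388,253),(260,342)),'hR':((432,264),(221,400))}
for k,(a,b) in P.items():
    p,e=tri([ray('scene',a),ray('side',b)]);print(k,np.round(p,3),round(e,4))
for k,(a,b) in P.items():
    if k[0]=='t' and len(k)==2: print(k,onz('scene',a,.075)[:2].round(3),onz('side',b,.075)[:2].round(3))
    if k[0]=='m' : print(k,onz('scene',a,.056)[:2].round(3),onz('side',b,.056)[:2].round(3))
# stationery: min-area rects on the plane
for n in('scene','side'):
    im=cv2.imread(f'pics/{n}0.png')[:,:,::-1]
    for k,ref in(('red',(.469,-.033)),('orange',(.57,.06)),('yellow',(.66,.075)),('green',(.544,-.035)),('yellow',(.45,-.128))):
        for a,c,ct in blobs(mask(im,*COL[k]),12):
            p=onz(n,c,.012)[:2]
            if np.hypot(*(p-ref))<.03:
                g=np.array([onz(n,q[0],.015)[:2] for q in ct],np.float32)*1000
                r=cv2.minAreaRect(g);b=cv2.boxPoints(r);e=[b[1]-b[0],b[2]-b[1]];e=max(e,key=np.linalg.norm)
                print(n,k,np.round(r[0]),np.round(r[1]),'long axis deg',round(np.degrees(np.arctan2(e[1],e[0]))%180,1))
```

```text
tA [ 0.579 -0.494  0.07 ] 0.0008
tB [ 0.596 -0.307  0.08 ] 0.0017
tC [ 0.488 -0.299  0.075] 0.0023
tD [ 0.469 -0.481  0.066] 0.0002
tBlow [ 0.601 -0.316  0.008] 0.0001
mL [ 0.675 -0.203  0.052] 0.0013
mTop [ 0.632 -0.183  0.051] 0.0003
mR [ 0.655 -0.138  0.052] 0.0033
mBot [ 0.696 -0.154  0.056] 0.0007
btn [ 0.697 -0.183  0.046] 0.0015
uFL [0.579 0.168 0.044] 0.0042
uFR [0.579 0.415 0.083] 0.0175
hL [0.545 0.242 0.057] 0.0026
hR [0.558 0.361 0.086] 0.0058
tA [ 0.582 -0.491] [ 0.578 -0.486]
tB [ 0.591 -0.312] [ 0.598 -0.311]
tC [ 0.491 -0.297] [ 0.488 -0.302]
tD [ 0.477 -0.475] [ 0.468 -0.47 ]
mL [ 0.678 -0.2  ] [ 0.673 -0.201]
mTop [ 0.636 -0.181] [ 0.631 -0.178]
mR [ 0.66  -0.134] [ 0.653 -0.139]
mBot [ 0.696 -0.153] [ 0.695 -0.155]
scene red [471. -32.] [16. 38.] long axis deg 166.6
scene orange [571.  61.] [29. 52.] long axis deg 168.7
scene yellow [659.  77.] [60. 18.] long axis deg 10.5
scene green [543. -35.] [28. 42.] long axis deg 154.9
scene yellow [ 451. -127.] [55. 57.] long axis deg 165.8
side red [468. -30.] [20. 40.] long axis deg 163.9
side orange [574.  62.] [35. 42.] long axis deg 166.2
side yellow [664.  76.] [55. 24.] long axis deg 10.1
side green [541. -35.] [26. 41.] long axis deg 154.1
side yellow [ 452. -124.] [60. 51.] long axis deg 74.5
```

>>> move_arm --moves '[[[0,0,0],[0,0,10.6],1],[[0,0,0],[0,0,10.6],1],[[0,0,0],[0,0,10.6],1],[[0,0,0],[0,0,10.6],1],[[0,0,0],[0,0,10.6],1]]'

```text
clock: 0.78
position: [0.2784, 0.5594, 0.231]
ee_rot: [0.641, 0.767, -0.0, 0.0]
ft_force: [0.6, -0.4, -0.5]
grip_width: 0.997
```

>>> move_arm --moves '[[[0,0,0],[0,0,10.5],1],[[-1,0.8,0],[0,0,0],1],[[-1,0.8,0],[0,0,0],1],[[-1,0.8,0],[0,0,0],1],[[-1,0.8,0],[0,0,0],1]]'

```text
clock: 1.4
position: [0.359, 0.4587, 0.2311]
ee_rot: [0.707, 0.707, -0.0, 0.0]
ft_force: [0.1, -0.1, 0.2]
grip_width: 1.001
```

>>> move_arm --moves '[[[-1,0.8,0],[0,0,0],1],[[-1,0.8,0],[0,0,0],1],[[-1,0.8,0],[0,0,0],1],[[-1,0.8,0],[0,0,0],1],[[-1,0.8,0],[0,0,0],1]]'

```text
clock: 2.02
position: [0.4591, 0.3337, 0.2311]
ee_rot: [0.707, 0.707, -0.0, -0.0]
ft_force: [0.4, -0.5, 0.2]
grip_width: 1.0
```

>>> move_arm --moves '[[[-1,0.8,0],[0,0,0],1],[[-1,0.8,0],[0,0,0],1],[[-1,0.8,0],[0,0,0],1],[[0,0,0],[0,0,0],1],[[0,0,0],[0,0,0],1]]'

```text
clock: 2.65
position: [0.5182, 0.2603, 0.2311]
ee_rot: [0.707, 0.708, -0.0, -0.0]
ft_force: [-0.8, 0.5, -0.3]
grip_width: 0.997
```

```bash
cat >> h.py <<'E'
def st():
    o=get_obs();M=R.from_quat(o['ee_rot']).as_matrix();return np.array(o['position']),M,o
def yaw(M): return np.degrees(np.arctan2(M[1,0],M[0,0]))
def go(p,a,note=''):
    """print turn about tool z first, then shift in units of 25 mm with tool down at yaw a"""
    P,M,o=st();ar=np.radians(a);Ra=np.array([[np.cos(ar),np.sin(ar),0],[np.sin(ar),-np.cos(ar),0],[0,0,-1]])
    t=R.from_matrix(M.T@Ra).as_rotvec(degrees=True);s=Ra.T@(np.array(p)-P)/.025
    print(note,'turn',t.round(1),'shift',s.round(2))
def show():
    P,M,o=st();print('t',round(float(o['clock']),2),'P',P.round(4),'yaw',round(yaw(M),1),'F',np.round(o['ft_force'],1),'grip',round(float(o['grip_width']),3),'j7',round(o['joint_pos'][6],2))
def snap(n,f):
    c=cam(n);im=camera(n);cv2.imwrite(f'pics/{f}.png',im[:,:,::-1]);return im,c
E
python3 - <<'E'
from h import *
import pickle
show();im,c=snap('wrist','w1');pickle.dump(c,open('w1.pkl','wb'))
E
```

```text
t 2.65 P [0.5182 0.2603 0.2311] yaw 90.1 F [-0.8  0.5 -0.3] grip 0.997 j7 -0.48
```

View pics/w1.png

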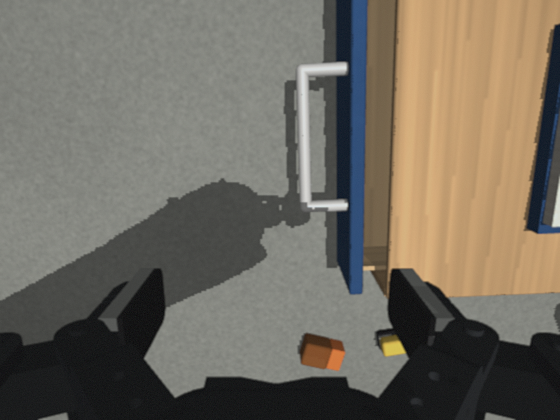

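The wrist view shows the handle bar from (302,70) to (307,206). The blue front spans columns 337–365 and runs down to (355,293), and the unit's top edge runs from (397,0) to (387,295), so the drawer is slightly open.

Run:
```python
from h import *
import pickle;c=pickle.load(open('w1.pkl','rb'))
for k,uv,z in(('h1',(303,70),.067),('h2',(307,205),.067),('front top out bottom',(351,293),.078),('front out up',(338,0),.078),('front in up',(367,0),.078),('front in bot',(363,293),.078),('unit edge up',(397,0),.086),('unit edge bot',(387,297),.086)):
    print(k,onz('wrist',uv,z,c).round(4))
# two-view height of handle ends (wrist + scene)
for w,s in(((304,68),(388,253)),((307,206),(432,264))):
  for s in((388,253),(432,264)):
    print(tri([ray('wrist',w,c),ray('scene',s)]))
```

```text
h1 [0.5386 0.3557 0.067 ]
h2 [0.5444 0.2482 0.067 ]
front top out bottom [0.5838 0.1719 0.078 ]
front out up [0.5617 0.4015 0.078 ]
front in up [0.5822 0.4016 0.078 ]
front in bot [0.5942 0.1719 0.078 ]
unit edge up [0.6012 0.3996 0.086 ]
unit edge bot [0.6129 0.1725 0.086 ]
(array([0.54717461, 0.30065246, 0.07349736]), np.float64(0.05634329503589196))
(array([0.53937039, 0.35737171, 0.06673105]), np.float64(0.00018045907305743068))
(array([0.54539613, 0.24448312, 0.05546276]), np.float64(0.0001856021016181752))
(array([0.55673114, 0.3094051 , 0.1226606 ]), np.float64(0.04906465162205642))
```

Run:
```python
from h import *
go([.5415,.302,.046],93)
```

```text
turn [-0.  -0.  -2.9] shift [1.6  1.02 7.4 ]
```

>>> move_arm --moves '[[[0,0,0],[0,0,-2.9],0.35],[[0.8,0.51,0],[0,0,0],0.35],[[0.8,0.51,0],[0,0,0],0.35],[[0,0,1],[0,0,0],0.35],[[0,0,1],[0,0,0],0.35]]'

```text
clock: 3.32
position: [0.5413, 0.3026, 0.1805]
ee_rot: [0.688, 0.726, 0.0, -0.0]
ft_force: [0.0, -0.3, -0.3]
grip_width: 0.349
```

>>> move_arm --moves '[[[0,0,1],[0,0,0],0.35],[[0,0,1],[0,0,0],0.35],[[0,0,0.5],[0,0,0],0.35],[[0,0,0],[0,0,0],0.35],[[0,0,0],[0,0,0],0.35]]'

```text
clock: 3.95
position: [0.5425, 0.3015, 0.1199]
ee_rot: [0.689, 0.725, 0.001, 0.0]
ft_force: [1.4, 0.6, 0.1]
grip_width: 0.351
```

Run:
```python
from h import *
show();go([.5415,.302,.046],93);im,c=snap('wrist','w2')
```

```text
t 3.95 P [0.5425 0.3015 0.1199] yaw 93.0 F [1.4 0.6 0.1] grip 0.351 j7 -0.44
 turn [ 0.1 -0.1 -0. ] shift [ 0.02 -0.04  2.96]
```

View pics/w2.png

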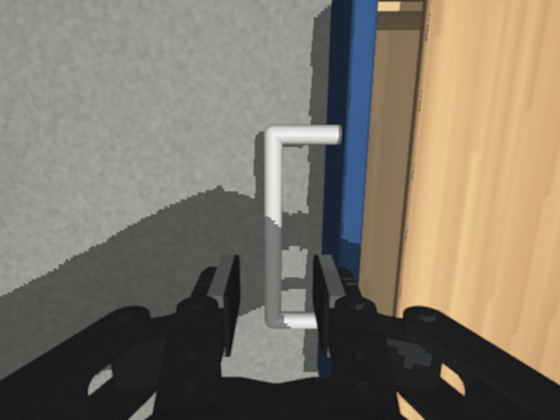

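The handle (column 272) is centred between the fingers (columns 238 and 315). I'll narrow the opening slightly and descend.

>>> move_arm --moves '[[[0,0,0],[0,0,0],0.27],[[0,0,1],[0,0,0],0.27],[[0,0,1],[0,0,0],0.27],[[0,0,1],[0,0,0],0.27],[[0,0,0],[0,0,0],0.27]]'

```text
clock: 4.62
position: [0.5411, 0.3004, 0.0425]
ee_rot: [0.689, 0.725, -0.001, -0.0]
ft_force: [-0.2, 0.6, -0.2]
grip_width: 0.269
```

>>> move_arm --squeeze 40 --moves '[[[0,0,0],[0,0,0],0],[[0,0,0],[0,0,0],0],[[0,0,0],[0,0,0],0],[[0,0,0],[0,0,0],0],[[0,-0.4,0],[0,0,0],0]]'

```text
clock: 5.25
position: [0.5333, 0.3007, 0.0447]
ee_rot: [0.689, 0.725, 0.001, 0.001]
ft_force: [2.1, -0.1, 6.2]
grip_width: 0.099
```

>>> move_arm --moves '[[[0,-0.6,0],[0,0,0],0],[[0,-0.6,0],[0,0,0],0],[[0,-0.6,0],[0,0,0],0],[[0,-0.6,0],[0,0,0],0],[[0,-0.6,0],[0,0,0],0]]'

```text
clock: 5.88
position: [0.4569, 0.2971, 0.0447]
ee_rot: [0.689, 0.725, 0.001, 0.0]
ft_force: [2.1, 0.6, 6.6]
grip_width: 0.096
```

Run:
```python
from h import *
show()
```

```text
t 5.88 P [0.4569 0.2971 0.0447] yaw 93.0 F [2.1 0.6 6.6] grip 0.096 j7 -0.52
```

>>> move_arm --moves '[[[0,-0.5,0],[0,0,0],0],[[0,-0.4,0],[0,0,0],0],[[0,-0.3,0],[0,0,0],0],[[0,-0.2,0],[0,0,0],0],[[0,-0.2,0],[0,0,0],0]]'

```text
clock: 6.5
position: [0.4193, 0.2954, 0.0449]
ee_rot: [0.689, 0.725, 0.003, 0.001]
ft_force: [25.3, 5.2, -15.0]
grip_width: 0.097
```

>>> move_arm --moves '[[[0,-0.1,0],[0,0,0],0],[[0,-0.1,0],[0,0,0],0],[[0,-0.1,0],[0,0,0],0],[[0,-0.1,0],[0,0,0],0],[[0,0,0],[0,0,0],0]]'

```text
clock: 7.12
position: [0.4191, 0.2954, 0.0454]
ee_rot: [0.69, 0.724, 0.011, 0.005]
ft_force: [62.5, 14.6, -48.0]
grip_width: 0.097
```

>>> move_arm --moves '[[[0,0.3,0],[0,0,0],0],[[0,0,0],[0,0,0],0],[[0,0,0],[0,0,0],0.27],[[0,0,0],[0,0,0],0.27],[[0,0,0],[0,0,0],0.27]]'

```text
clock: 7.75
position: [0.4139, 0.2944, 0.0436]
ee_rot: [0.688, 0.725, -0.0, -0.0]
ft_force: [0.0, -1.1, 0.0]
grip_width: 0.272
```

Run:
```python
from h import *
show();go([.42,.296,.2],93)
```

```text
t 7.75 P [0.4139 0.2944 0.0436] yaw 93.0 F [ 0.  -1.1  0. ] grip 0.272 j7 -0.59
 turn [-0.1  0.  -0. ] shift [ 0.05  0.25 -6.26]
```

>>> move_arm --moves '[[[0,0.2,0],[0,0,0],0.27],[[0,0,-1],[0,0,0],0.3],[[0,0,-1],[0,0,0],0.3],[[0,0,-1],[0,0,0],0.4],[[0,0,-1],[0,0,0],1]]'

```text
clock: 8.38
position: [0.4199, 0.2946, 0.1446]
ee_rot: [0.689, 0.725, -0.0, -0.0]
ft_force: [-0.2, -0.2, -0.2]
grip_width: 0.597
```

>>> move_arm --moves '[[[-1,0.4,-0.8],[0,0,0],1],[[-1,0.4,-0.8],[0,0,0],1],[[-1,0.4,-0.8],[0,0,0],1],[[-1,0.4,-0.5],[0,0,0],1],[[-1,0.4,-0.4],[0,0,0],1]]'

```text
clock: 9.0
position: [0.4766, 0.1716, 0.227]
ee_rot: [0.689, 0.725, 0.0, 0.0]
ft_force: [-0.2, 0.2, -0.7]
grip_width: 0.996
```

>>> move_arm --moves '[[[-1,0.4,0],[0,0,0],1],[[-1,0.4,0],[0,0,0],1],[[-1,0.4,0],[0,0,0],1],[[-1,0.4,0],[0,0,0],1],[[-1,0.4,0],[0,0,0],1]]'

```text
clock: 9.62
position: [0.5328, 0.0493, 0.2263]
ee_rot: [0.689, 0.725, 0.0, -0.0]
ft_force: [-0.1, 0.9, 0.1]
grip_width: 1.003
```

>>> move_arm --moves '[[[-1,0.4,0],[0,0,0],1],[[-1,0.4,0],[0,0,0],1],[[-1,0.4,0],[0,0,0],1],[[-1,0.4,0],[0,0,0],1],[[0,0,0],[0,0,0],1]]'

```text
clock: 10.25
position: [0.5777, -0.05, 0.2261]
ee_rot: [0.69, 0.724, -0.0, 0.0]
ft_force: [0.2, -0.7, 0.3]
grip_width: 0.997
```

Run:
```python
from h import *
import pickle
show();im,c=snap('wrist','w3');pickle.dump(c,open('w3.pkl','wb'))
```

```text
t 10.25 P [ 0.5777 -0.05    0.2261] yaw 92.7 F [ 0.2 -0.7  0.3] grip 0.997 j7 0.17
```

View pics/w3.png

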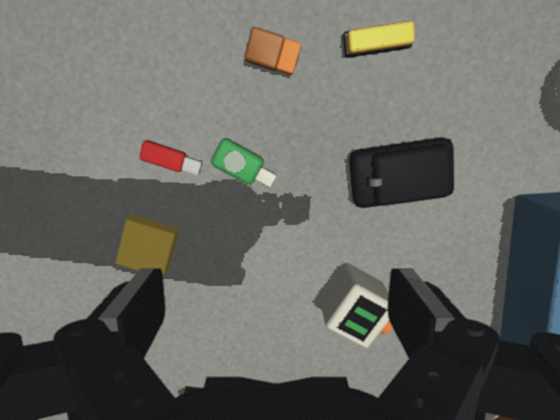

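The view shows red stick (163,156) with its plug to the right, green tape (238,160) with its nose at (265,177), sharpener (272,50) with its head on the right, stapler (380,38), mouse (402,172), and timer top (360,317) with its button on the right.

```bash
cat >> h.py <<'E'
def rects(n,im,c,k,z,amin=150):
    out=[]
    for a,ce,ct in blobs(mask(im,*COL[k]),amin):
        g=np.array([onz(n,q[0],z,c)[:2] for q in ct],np.float32)*1000
        r=cv2.minAreaRect(g);b=cv2.boxPoints(r);e=max([b[1]-b[0],b[2]-b[1]],key=np.linalg.norm)
        out.append((ce,r[0],r[1],np.degrees(np.arctan2(e[1],e[0]))%180))
    return out
E
python3 - <<'E'
from h import *
import pickle;c=pickle.load(open('w3.pkl','rb'))
im=cv2.imread('pics/w3.png')[:,:,::-1]
for k,z in(('red',.012),('green',.016),('orange',.024),('yellow',.024)):
    for ce,p,s,a in rects('wrist',im,c,k,z): print(k,np.round(ce),np.round(p,1),np.round(s,1),round(a,1))
S=cv2.imread('pics/scene0.png')[:,:,::-1]
for nm,w,s in(('red',(163,156),(302.4,210.1)),('green',(238,160),(291.6,228.2)),('sharp',(272,50),(319.6,245.1)),('stap',(380,38),(312.4,271.6))):
    p,e=tri([ray('wrist',w,c),ray('scene',s)]);print(nm,p.round(3),e.round(4))
E
```

```text
red [162. 155.] [468.5 -32.6] [19.1 40.7] 164.1
green [237. 161.] [540.  -33.8] [28.4 43.2] 154.2
orange [288.  56.] [582.3  59.7] [26.  16.1] 76.6
yellow [145. 246.] [ 452.3 -122.5] [48.4 48. ] 74.5
yellow [376.  43.] [659.6  78.7] [54.4 17.2] 10.9
red [ 0.469 -0.033  0.011] 0.0004
green [ 0.54  -0.036  0.004] 0.0014
sharp [0.569 0.064 0.015] 0.0018
stap [0.661 0.079 0.018] 0.0005
```

Run:
```python
from h import *
go([.544,-.036,.005],154.2)
```

```text
turn [ -0.   -0.  -61.4] shift [ 1.42 -0.14  8.84]
```

>>> move_arm --moves '[[[0,0,0.6],[0,0,-10.2],0.65],[[0,0,0.6],[0,0,-10.2],0.65],[[0,0,0.6],[0,0,-10.2],0.65],[[0,0,0.6],[0,0,-10.2],0.65],[[0,0,0.6],[0,0,-10.2],0.65]]'

```text
clock: 10.92
position: [0.5773, -0.0461, 0.1508]
ee_rot: [0.306, 0.952, 0.0, -0.0]
ft_force: [-0.9, 0.4, -0.5]
grip_width: 0.652
```

>>> move_arm --moves '[[[0,0,0.6],[0,0,-10.4],0.65],[[0.7,-0.07,0.5],[0,0,0],0.65],[[0.7,-0.07,0.5],[0,0,0],0.65],[[0,0,0],[0,0,0],0.65],[[0,0,0],[0,0,0],0.65]]'

```text
clock: 11.55
position: [0.5452, -0.0351, 0.112]
ee_rot: [0.222, 0.975, 0.0, 0.001]
ft_force: [0.0, 0.3, -0.0]
grip_width: 0.648
```

Run:
```python
from h import *
show();go([.544,-.036,.005],154.2)
im,c=snap('wrist','w4')
for ce,p,s,a in rects('wrist',im,c,'green',.016): print(np.round(ce),np.round(p,1),np.round(s,1),round(a,1))
```

```text
t 11.55 P [ 0.5452 -0.0351  0.112 ] yaw 154.4 F [ 0.   0.3 -0. ] grip 0.648 j7 1.2
 turn [0.  0.1 0.2] shift [ 0.03 -0.05  4.28]
[271. 201.] [538.1 -33.8] [27.9 44.3] 153.9
```

>>> move_arm --moves '[[[0,0,1],[0,0,0],0.65],[[0,0,1],[0,0,0],0.65],[[0,0,1],[0,0,0],0.65],[[0,0,1],[0,0,0],0.65],[[0,0,0.25],[0,0,0],0.65]]'

```text
clock: 12.22
position: [0.5442, -0.0357, 0.0041]
ee_rot: [0.222, 0.975, -0.0, -0.001]
ft_force: [-0.6, -0.6, -0.4]
grip_width: 0.649
```

>>> move_arm --squeeze 30 --moves '[[[0,0,0],[0,0,0],0.65],[[0,0,0],[0,0,0],0],[[0,0,0],[0,0,0],0],[[0,0,0],[0,0,0],0],[[0,0,0],[0,0,0],0]]'

```text
clock: 12.85
position: [0.5454, -0.0356, 0.0062]
ee_rot: [0.222, 0.975, 0.0, 0.001]
ft_force: [-1.1, -0.1, 6.9]
grip_width: 0.34
```

>>> move_arm --moves '[[[0,0,0],[0,0,0],0],[[0,0,-1],[0,0,0],0],[[0,0,-1],[0,0,0],0],[[0,0,-1],[0,0,0],0],[[0,0,-1],[0,0,0],0]]'

```text
clock: 13.48
position: [0.5445, -0.0356, 0.1063]
ee_rot: [0.222, 0.975, 0.0, 0.0]
ft_force: [-0.4, 1.7, -0.3]
grip_width: 0.34
```

Run:
```python
from h import *
show();go([.572,.248,.04],183)
```

```text
t 13.47 P [ 0.5445 -0.0356  0.1063] yaw 154.3 F [-0.4  1.7 -0.3] grip 0.34 j7 1.21
 turn [  0.    0.  -28.7] shift [-1.69 11.27  2.65]
```

>>> move_arm --moves '[[[0,0,-0.4],[0,0,-9.6],0],[[0,0,-0.4],[0,0,-9.6],0],[[0,0,-0.4],[0,0,-9.5],0],[[-0.14,0.94,0],[0,0,0],0],[[-0.14,0.94,0],[0,0,0],0]]'

```text
clock: 14.1
position: [0.5491, 0.012, 0.1356]
ee_rot: [-0.026, 1.0, 0.0, 0.0]
ft_force: [0.5, -0.2, -0.4]
grip_width: 0.34
```

>>> move_arm --moves '[[[-0.14,0.94,0],[0,0,0],0],[[-0.14,0.94,0],[0,0,0],0],[[-0.14,0.94,0],[0,0,0],0],[[-0.14,0.94,0],[0,0,0],0],[[-0.14,0.94,0],[0,0,0],0]]'

```text
clock: 14.72
position: [0.5603, 0.1307, 0.1355]
ee_rot: [-0.027, 1.0, 0.0, 0.0]
ft_force: [-0.2, -0.0, -0.4]
grip_width: 0.341
```

>>> move_arm --moves '[[[-0.14,0.94,0],[0,0,0],0],[[-0.14,0.94,0],[0,0,0],0],[[-0.14,0.94,0],[0,0,0],0],[[-0.14,0.94,0],[0,0,0],0],[[-0.14,0.94,0],[0,0,0],0]]'

```text
clock: 15.35
position: [0.5716, 0.2497, 0.1351]
ee_rot: [-0.027, 1.0, 0.0, 0.0]
ft_force: [0.1, 0.5, -1.1]
grip_width: 0.342
```

>>> move_arm --moves '[[[0,0,0],[0,0,0],0],[[0,0,1],[0,0,0],0],[[0,0,1],[0,0,0],0],[[0,0,1],[0,0,0],0],[[0,0,0],[0,0,0],0]]'

```text
clock: 15.98
position: [0.5704, 0.247, 0.0583]
ee_rot: [-0.026, 1.0, -0.001, -0.002]
ft_force: [0.2, 0.2, -0.5]
grip_width: 0.339
```

Run:
```python
from h import *
show();go([.572,.248,.025],183)
im,c=snap('wrist','w5')
```

```text
t 15.97 P [0.5704 0.247  0.0583] yaw -177.0 F [ 0.2  0.2 -0.5] grip 0.339 j7 1.21
 turn [-0.1 -0.2 -0. ] shift [-0.07  0.04  1.33]
```

View pics/w5.png

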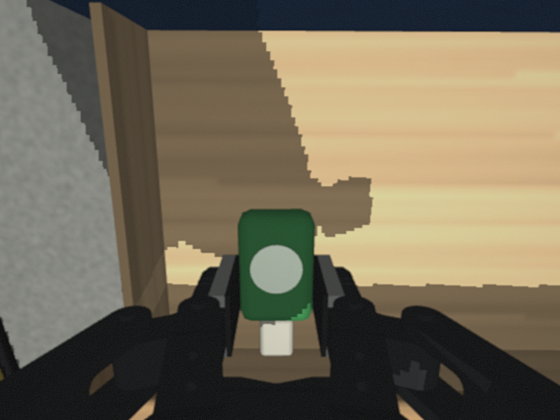

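The tape is over the drawer floor: the side wall is at columns 100–160 and the front board at the top. I'll lower it and release.

>>> move_arm --moves '[[[0,0,1],[0,0,0],0],[[0,0,0.5],[0,0,0],0],[[0,0,0],[0,0,0],0],[[0,0,0],[0,0,0],0.5],[[0,0,0],[0,0,0],0.5]]'

```text
clock: 16.65
position: [0.572, 0.2485, 0.0236]
ee_rot: [-0.027, 1.0, 0.0, 0.001]
ft_force: [-0.3, -0.3, 0.3]
grip_width: 0.497
```

>>> move_arm --moves '[[[0,0,-1],[0,0,0],0.5],[[0,0,-1],[0,0,0],0.5],[[0,0,-1],[0,0,0],0.6],[[0,0,-1],[0,0,0],0.6],[[0,-0.5,-0.4],[0,0,0],0.6]]'

```text
clock: 17.27
position: [0.5727, 0.2366, 0.1345]
ee_rot: [-0.027, 1.0, 0.001, 0.001]
ft_force: [-1.4, -0.2, -1.0]
grip_width: 0.595
```

Run:
```python
from h import *
show();go([.568,.0635,.005],166.6)
```

```text
t 17.27 P [0.5727 0.2366 0.1345] yaw -176.9 F [-1.4 -0.2 -1. ] grip 0.595 j7 1.22
 turn [ 0.1  0.1 16.5] shift [-1.42 -6.78  5.18]
```

>>> move_arm --moves '[[[0,0,0],[0,0,8.25],0.6],[[0,0,0],[0,0,8.25],0.6],[[-0.2,-0.97,0],[0,0,0],0.6],[[-0.2,-0.97,0],[0,0,0],0.6],[[-0.2,-0.97,0],[0,0,0],0.6]]'

```text
clock: 17.9
position: [0.5695, 0.1583, 0.1322]
ee_rot: [0.117, 0.993, -0.0, -0.0]
ft_force: [0.6, -0.1, -0.9]
grip_width: 0.601
```

>>> move_arm --moves '[[[-0.2,-0.97,0],[0,0,0],0.6],[[-0.2,-0.97,0],[0,0,0],0.6],[[-0.2,-0.97,0.4],[0,0,0],0.6],[[-0.2,-0.97,0.6],[0,0,0],0.6],[[0,0,0],[0,0,0],0.6]]'

```text
clock: 18.52
position: [0.5654, 0.0579, 0.1064]
ee_rot: [0.119, 0.993, -0.001, -0.001]
ft_force: [-0.1, -0.3, -0.4]
grip_width: 0.599
```

Run:
```python
from h import *
show();go([.568,.0635,.005],166.6)
im,c=snap('wrist','w6')
for ce,p,s,a in rects('wrist',im,c,'orange',.024): print(np.round(ce),np.round(p,1),np.round(s,1),round(a,1))
```

```text
t 18.52 P [0.5654 0.0579 0.1064] yaw 166.4 F [-0.1 -0.3 -0.4] grip 0.599 j7 1.24
 turn [-0.1 -0.1 -0.2] shift [-0.05  0.24  4.06]
[285. 218.] [568.   64.7] [26.  43.4] 166.0
```

>>> move_arm --moves '[[[-0.05,0.28,1],[0,0,0],0.6],[[0,0,1],[0,0,0],0.6],[[0,0,1],[0,0,0],0.6],[[0,0,0.9],[0,0,0],0.6],[[0,0,0],[0,0,0],0.6]]'

```text
clock: 19.2
position: [0.5683, 0.0692, 0.009]
ee_rot: [0.116, 0.993, -0.0, -0.001]
ft_force: [0.7, -0.7, 0.6]
grip_width: 0.6
```

>>> move_arm --moves '[[[0,0,0],[0,0,0],0],[[0,0,0],[0,0,0],0],[[0,0,0],[0,0,0],0],[[0,0,0],[0,0,0],0],[[0,0,0],[0,0,0],0]]'

```text
clock: 19.82
position: [0.5705, 0.0693, 0.0115]
ee_rot: [0.117, 0.993, 0.001, 0.001]
ft_force: [0.2, -0.2, 7.1]
grip_width: 0.318
```

>>> move_arm --moves '[[[0,0,-1],[0,0,0],0],[[0,0,-1],[0,0,0],0],[[0,0,-1],[0,0,0],0],[[0,0,-1],[0,0,0],0],[[0,0,-1],[0,0,0],0]]'

```text
clock: 20.45
position: [0.5695, 0.069, 0.1364]
ee_rot: [0.117, 0.993, 0.0, 0.0]
ft_force: [0.0, -0.3, -0.4]
grip_width: 0.322
```

Run:
```python
from h import *
show();go([.5665,.358,.03],183)
```

```text
t 20.45 P [0.5695 0.069  0.1364] yaw 166.6 F [ 0.  -0.3 -0.4] grip 0.322 j7 1.22
 turn [  0.    0.  -16.4] shift [-0.48 11.55  4.26]
```

>>> move_arm --moves '[[[0,0,0],[0,0,-8.2],0],[[0,0,0],[0,0,-8.2],0],[[-0.04,0.97,0],[0,0,0],0],[[-0.04,0.97,0],[0,0,0],0],[[-0.04,0.97,0],[0,0,0],0]]'

```text
clock: 21.08
position: [0.5688, 0.1425, 0.1356]
ee_rot: [-0.026, 1.0, 0.0, 0.0]
ft_force: [0.4, 0.2, 1.2]
grip_width: 0.317
```

>>> move_arm --moves '[[[-0.04,0.97,0],[0,0,0],0],[[-0.04,0.97,0],[0,0,0],0],[[-0.04,0.97,0],[0,0,0],0],[[-0.04,0.97,0],[0,0,0],0],[[-0.04,0.97,0],[0,0,0],0]]'

```text
clock: 21.7
position: [0.5675, 0.2644, 0.1353]
ee_rot: [-0.026, 1.0, 0.0, 0.0]
ft_force: [0.1, -0.2, -1.3]
grip_width: 0.318
```

>>> move_arm --moves '[[[-0.04,0.97,0],[0,0,0],0],[[-0.04,0.97,0],[0,0,0],0],[[-0.04,0.97,0],[0,0,0],0],[[-0.04,0.9,0],[0,0,0],0],[[0,0,0],[0,0,0],0]]'

```text
clock: 22.32
position: [0.5658, 0.3611, 0.1347]
ee_rot: [-0.027, 1.0, 0.0, -0.0]
ft_force: [0.1, 0.1, -0.3]
grip_width: 0.315
```

>>> move_arm --moves '[[[0,0,1],[0,0,0],0],[[0,0,1],[0,0,0],0],[[0,0,1],[0,0,0],0],[[0,0,1],[0,0,0],0],[[0,0,0.25],[0,0,0],0]]'

```text
clock: 22.95
position: [0.5661, 0.3569, 0.0272]
ee_rot: [-0.025, 1.0, -0.001, -0.001]
ft_force: [-0.4, -0.2, -0.5]
grip_width: 0.319
```

>>> move_arm --moves '[[[0,0,0],[0,0,0],0],[[0,0,0],[0,0,0],0.5],[[0,0,0],[0,0,0],0.5],[[0,0,-1],[0,0,0],0.5],[[0,0,-1],[0,0,0],0.5]]'

```text
clock: 23.58
position: [0.5667, 0.3585, 0.0799]
ee_rot: [-0.026, 1.0, 0.0, 0.0]
ft_force: [0.3, 0.5, 0.1]
grip_width: 0.497
```

>>> move_arm --moves '[[[0,0,-1],[0,0,0],0.5],[[0,0,-1],[0,0,0],0.5],[[0,0,-1],[0,0,0],0.5],[[0,-0.5,0],[0,0,0],0.5],[[0,0,0],[0,0,0],0.5]]'

```text
clock: 24.2
position: [0.5676, 0.3442, 0.1534]
ee_rot: [-0.025, 1.0, -0.0, -0.0]
ft_force: [-0.5, -0.2, -0.3]
grip_width: 0.502
```

Run:
```python
from h import *
show();go([.6605,.0788,.005],190.9)
im,c=snap('wrist','w7')
im,c=snap('side','s1')
for ce,p,s,a in rects('side',im,c,'yellow',.024)+rects('side',im,c,'red',.012,60)+rects('side',im,c,'green',.016,40): print(np.round(ce),np.round(p,1),np.round(s,1),round(a,1))
```

```text
t 24.2 P [0.5676 0.3442 0.1534] yaw -177.2 F [-0.5 -0.2 -0.3] grip 0.502 j7 1.06
 turn [-0.  -0.  -8.1] shift [ -1.64 -11.13   5.94]
[356. 224.] [ 451.7 -116.4] [60.  48.7] 75.1
[339. 253.] [468.7 -32.2] [20.4 39.8] 163.9
[243. 351.] [570.7 244.7] [40.8 27.5] 3.9
```

View pics/w7.png

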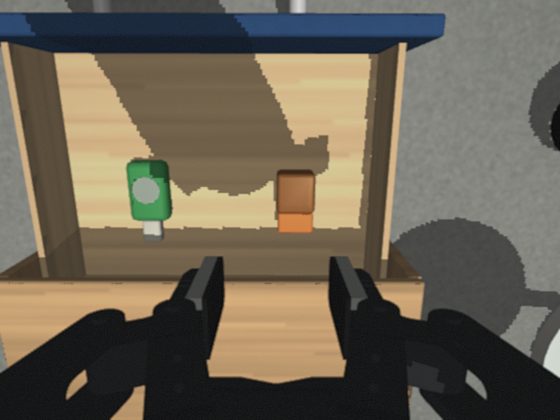

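The tape (148,195) and sharpener (295,200) are lying in the drawer. Next is the stapler.

>>> move_arm --moves '[[[0,0,0],[0,0,-8.1],0.5],[[-0.14,-0.93,0],[0,0,0],0.5],[[-0.14,-0.93,0],[0,0,0],0.5],[[-0.14,-0.93,0],[0,0,0],0.5],[[-0.14,-0.93,0],[0,0,0],0.5]]'

```text
clock: 24.92
position: [0.5996, 0.2545, 0.1537]
ee_rot: [-0.094, 0.996, -0.0, -0.0]
ft_force: [-0.5, 0.1, 0.5]
grip_width: 0.499
```

>>> move_arm --moves '[[[-0.14,-0.93,0],[0,0,0],0.5],[[-0.14,-0.93,0],[0,0,0],0.5],[[-0.14,-0.93,0],[0,0,0],0.5],[[-0.14,-0.93,0],[0,0,0],0.5],[[-0.14,-0.93,0],[0,0,0],0.5]]'

```text
clock: 25.55
position: [0.6387, 0.1437, 0.1537]
ee_rot: [-0.094, 0.996, -0.0, -0.0]
ft_force: [0.5, -0.4, 0.8]
grip_width: 0.498
```

>>> move_arm --moves '[[[-0.14,-0.93,0],[0,0,0],0.5],[[-0.14,-0.93,0],[0,0,0],0.5],[[-0.12,-0.9,0.7],[0,0,0],0.5],[[0,0,1],[0,0,0],0.5],[[0,0,0],[0,0,0],0.5]]'

```text
clock: 26.18
position: [0.66, 0.0787, 0.1093]
ee_rot: [-0.095, 0.996, -0.0, -0.002]
ft_force: [0.8, -1.0, -0.0]
grip_width: 0.496
```

Run:
```python
from h import *
show();go([.6605,.0788,.005],190.9)
im,c=snap('wrist','w8')
for ce,p,s,a in rects('wrist',im,c,'yellow',.024): print(np.round(ce),np.round(p,1),np.round(s,1),round(a,1))
```

```text
t 26.18 P [0.66   0.0787 0.1093] yaw -169.1 F [ 0.8 -1.  -0. ] grip 0.496 j7 1.66
 turn [-0.  -0.2 -0. ] shift [-0.02 -0.    4.17]
[274. 197.] [659.6  79.2] [54.1 17.9] 11.5
```

>>> move_arm --moves '[[[0,0,1],[0,0,0],0.5],[[0,0,1],[0,0,0],0.5],[[0,0,1],[0,0,0],0.5],[[0,0,1],[0,0,0],0.5],[[0,0,0],[0,0,0],0.5]]'

```text
clock: 26.85
position: [0.6606, 0.0807, 0.0107]
ee_rot: [-0.096, 0.995, -0.0, -0.001]
ft_force: [0.6, 0.2, 0.4]
grip_width: 0.503
```

>>> move_arm --moves '[[[0,0,0],[0,0,0],0],[[0,0,0],[0,0,0],0],[[0,0,0],[0,0,0],0],[[0,0,0],[0,0,0],0],[[0,0,0],[0,0,0],0]]'

```text
clock: 27.48
position: [0.6626, 0.081, 0.0134]
ee_rot: [-0.096, 0.995, 0.0, 0.002]
ft_force: [-0.7, -0.3, 7.2]
grip_width: 0.199
```

>>> move_arm --moves '[[[0,0,-1],[0,0,0],0],[[0,0,-1],[0,0,0],0],[[0,0,-1],[0,0,0],0],[[0,0,-1],[0,0,0],0],[[0,0,-1],[0,0,0],0]]'

```text
clock: 28.1
position: [0.6614, 0.0809, 0.138]
ee_rot: [-0.096, 0.995, 0.0, 0.0]
ft_force: [-0.8, -0.1, -1.5]
grip_width: 0.203
```

Run:
```python
from h import *
show();go([.5122,.245,.03],183)
```

```text
t 28.1 P [0.6614 0.0809 0.138 ] yaw -169.0 F [-0.8 -0.1 -1.5] grip 0.203 j7 1.66
 turn [0.  0.1 8. ] shift [5.62 6.87 4.32]
```

>>> move_arm --moves '[[[0,0,0],[0,0,8],0],[[0.51,0.91,0],[0,0,0],0],[[0.51,0.91,0],[0,0,0],0],[[0.51,0.91,0],[0,0,0],0],[[0.51,0.91,0],[0,0,0],0]]'

```text
clock: 28.72
position: [0.6052, 0.1697, 0.1372]
ee_rot: [-0.026, 1.0, 0.0, 0.001]
ft_force: [0.5, 0.4, -0.1]
grip_width: 0.203
```

>>> move_arm --moves '[[[0.51,0.91,0],[0,0,0],0],[[0.51,0.91,0],[0,0,0],0],[[0.51,0.91,0],[0,0,0],0],[[0.51,0.91,0],[0,0,0],0],[[0.51,0.91,0],[0,0,0],0]]'

```text
clock: 29.35
position: [0.5355, 0.28, 0.1372]
ee_rot: [-0.026, 1.0, 0.0, 0.0]
ft_force: [1.1, 0.0, -0.7]
grip_width: 0.203
```

>>> move_arm --moves '[[[0.51,0.91,0],[0,0,0],0],[[0,0,0.5],[0,0,0],0],[[0,0,1],[0,0,0],0],[[0,0,1],[0,0,0],0],[[0,0,1],[0,0,0],0]]'

```text
clock: 29.98
position: [0.5226, 0.3, 0.048]
ee_rot: [-0.026, 1.0, -0.0, 0.0]
ft_force: [-0.4, 0.2, -0.4]
grip_width: 0.199
```

Run:
```python
from h import *
show();go([.522,.3007,.03],183)
```

```text
t 29.98 P [0.5226 0.3    0.048 ] yaw -177.0 F [-0.4  0.2 -0.4] grip 0.199 j7 1.09
 turn [-0.  0. -0.] shift [0.02 0.03 0.72]
```

>>> move_arm --moves '[[[0,0,0.7],[0,0,0],0],[[0,0,0],[0,0,0],0],[[0,0,0],[0,0,0],0.4],[[0,0,0],[0,0,0],0.4],[[0,0,-1],[0,0,0],0.4]]'

```text
clock: 30.6
position: [0.5211, 0.3008, 0.0558]
ee_rot: [-0.027, 1.0, -0.001, -0.001]
ft_force: [-0.6, 0.0, 0.3]
grip_width: 0.405
```

>>> move_arm --moves '[[[0,0,-1],[0,0,0],0.4],[[0,0,-1],[0,0,0],0.45],[[0,0,-1],[0,0,0],0.45],[[0,-1,-0.5],[0,0,0],0.45],[[0,-1,0],[0,0,0],0.45]]'

```text
clock: 31.22
position: [0.5253, 0.2497, 0.1452]
ee_rot: [-0.026, 1.0, 0.0, 0.001]
ft_force: [0.1, -0.4, -0.8]
grip_width: 0.448
```

Run:
```python
from h import *
show();go([.473,-.034,.004],164.1)
```

```text
t 31.23 P [0.5253 0.2497 0.1452] yaw -177.0 F [ 0.1 -0.4 -0.8] grip 0.448 j7 1.15
 turn [ 0.1  0.1 18.9] shift [ -1.1  -11.49   5.65]
```

>>> move_arm --moves '[[[0,0,0],[0,0,9.45],0.45],[[0,0,0],[0,0,9.45],0.45],[[-0.09,-0.957,0],[0,0,0],0.45],[[-0.09,-0.957,0],[0,0,0],0.45],[[-0.09,-0.957,0],[0,0,0],0.45]]'

```text
clock: 31.85
position: [0.5111, 0.1777, 0.1439]
ee_rot: [0.138, 0.99, -0.0, 0.0]
ft_force: [0.3, -0.8, -0.1]
grip_width: 0.45
```

>>> move_arm --moves '[[[-0.09,-0.957,0],[0,0,0],0.45],[[-0.09,-0.957,0],[0,0,0],0.45],[[-0.09,-0.957,0],[0,0,0],0.45],[[-0.09,-0.957,0],[0,0,0],0.45],[[-0.09,-0.957,0],[0,0,0],0.45]]'

```text
clock: 32.48
position: [0.4891, 0.0607, 0.1438]
ee_rot: [0.138, 0.99, 0.0, 0.0]
ft_force: [0.4, -0.8, 0.0]
grip_width: 0.451
```

>>> move_arm --moves '[[[-0.09,-0.957,0],[0,0,0],0.45],[[-0.09,-0.957,0],[0,0,0],0.45],[[-0.09,-0.957,0.7],[0,0,0],0.45],[[-0.09,-0.957,0.8],[0,0,0],0.45],[[0,0,0],[0,0,0],0.45]]'

```text
clock: 33.1
position: [0.4704, -0.0346, 0.1052]
ee_rot: [0.139, 0.99, -0.0, -0.001]
ft_force: [-0.3, -0.0, 1.0]
grip_width: 0.449
```

Run:
```python
from h import *
show()
im,c=snap('wrist','w9')
for ce,p,s,a in rects('wrist',im,c,'red',.012): print(np.round(ce),np.round(p,1),np.round(s,1),round(a,1))
go([.473,-.034,.004],164.1)
```

```text
t 33.1 P [ 0.4704 -0.0346  0.1052] yaw 164.0 F [-0.3 -0.   1. ] grip 0.449 j7 1.32
[275. 207.] [466.5 -33. ] [18.5 40.5] 164.6
 turn [-0.  -0.1 -0. ] shift [-0.07 -0.02  4.08]
```

>>> move_arm --moves '[[[0,0,1],[0,0,0],0.45],[[0,0,1],[0,0,0],0.45],[[0,0,1],[0,0,0],0.45],[[0,0,1],[0,0,0],0.45],[[0,0,0.05],[0,0,0],0.45]]'

```text
clock: 33.78
position: [0.4714, -0.0316, 0.0044]
ee_rot: [0.137, 0.991, -0.0, -0.001]
ft_force: [0.2, -0.4, -0.6]
grip_width: 0.448
```

>>> move_arm --moves '[[[0,0,0],[0,0,0],0.45],[[0,0,0],[0,0,0],0],[[0,0,0],[0,0,0],0],[[0,0,0],[0,0,0],0],[[0,0,0],[0,0,0],0]]'

```text
clock: 34.4
position: [0.473, -0.032, 0.0063]
ee_rot: [0.138, 0.99, 0.001, 0.001]
ft_force: [-1.2, 0.3, 7.1]
grip_width: 0.222
```

>>> move_arm --moves '[[[0,0,0],[0,0,0],0],[[0,0,-1],[0,0,0],0],[[0,0,-1],[0,0,0],0],[[0,0,-1],[0,0,0],0],[[0,0,-1],[0,0,0],0]]'

```text
clock: 35.02
position: [0.4723, -0.0322, 0.1066]
ee_rot: [0.138, 0.99, 0.0, 0.001]
ft_force: [0.9, 0.1, 0.5]
grip_width: 0.224
```

Run:
```python
from h import *
show();go([.506,.36,.025],183)
```

```text
t 35.02 P [ 0.4723 -0.0322  0.1066] yaw 164.1 F [0.9 0.1 0.5] grip 0.224 j7 1.32
 turn [  0.    0.1 -18.9] shift [-2.17 15.6   3.27]
```

>>> move_arm --moves '[[[0,0,-0.5],[0,0,-9.45],0],[[0,0,-0.5],[0,0,-9.45],0],[[-0.136,0.975,0],[0,0,0],0],[[-0.136,0.975,0],[0,0,0],0],[[-0.136,0.975,0],[0,0,0],0]]'

```text
clock: 35.65
position: [0.4787, 0.0421, 0.1309]
ee_rot: [-0.026, 1.0, 0.0, 0.001]
ft_force: [1.2, 0.1, -0.4]
grip_width: 0.222
```

>>> move_arm --moves '[[[-0.136,0.975,0],[0,0,0],0],[[-0.136,0.975,0],[0,0,0],0],[[-0.136,0.975,0],[0,0,0],0],[[-0.136,0.975,0],[0,0,0],0],[[-0.136,0.975,0],[0,0,0],0]]'

```text
clock: 36.28
position: [0.4891, 0.1648, 0.1309]
ee_rot: [-0.026, 1.0, 0.0, 0.001]
ft_force: [0.5, 0.1, -0.8]
grip_width: 0.219
```

>>> move_arm --moves '[[[-0.136,0.975,0],[0,0,0],0],[[-0.136,0.975,0],[0,0,0],0],[[-0.136,0.975,0],[0,0,0],0],[[-0.136,0.975,0],[0,0,0],0],[[-0.136,0.975,0],[0,0,0],0]]'

```text
clock: 36.9
position: [0.4995, 0.288, 0.1302]
ee_rot: [-0.027, 1.0, 0.0, 0.0]
ft_force: [0.4, 1.0, -0.3]
grip_width: 0.217
```

>>> move_arm --moves '[[[-0.136,0.975,0],[0,0,0],0],[[-0.136,0.975,0],[0,0,0],0],[[-0.136,0.975,0],[0,0,0],0],[[0,0,0],[0,0,0],0],[[0,0,1],[0,0,0],0]]'

```text
clock: 37.52
position: [0.507, 0.3608, 0.1064]
ee_rot: [-0.026, 1.0, 0.001, 0.001]
ft_force: [0.8, 0.3, -0.4]
grip_width: 0.225
```

Run:
```python
from h import *
show();go([.506,.36,.025],183)
```

```text
t 37.52 P [0.507  0.3608 0.1064] yaw -177.0 F [ 0.8  0.3 -0.4] grip 0.225 j7 0.98
 turn [0.1 0.2 0. ] shift [ 0.04 -0.03  3.26]
```

>>> move_arm --moves '[[[0,0,1],[0,0,0],0],[[0,0,1],[0,0,0],0],[[0,0,1],[0,0,0],0],[[0,0,0.1],[0,0,0],0],[[0,0,0],[0,0,0],0]]'

```text
clock: 38.15
position: [0.5062, 0.36, 0.0283]
ee_rot: [-0.026, 1.0, 0.0, 0.0]
ft_force: [0.6, -0.1, 0.1]
grip_width: 0.219
```

>>> move_arm --moves '[[[0,0,0],[0,0,0],0.42],[[0,0,0],[0,0,0],0.42],[[0,0,-1],[0,0,0],0.42],[[0,0,-1],[0,0,0],0.42],[[0,0,-1],[0,0,0],0.42]]'

```text
clock: 38.78
position: [0.5058, 0.3601, 0.1039]
ee_rot: [-0.027, 1.0, 0.0, 0.0]
ft_force: [-0.1, -0.1, -0.3]
grip_width: 0.418
```

>>> move_arm --moves '[[[0,0,-1],[0,0,0],0.3],[[0,0,-1],[0,0,0],0.3],[[0,-1,-0.5],[0,0,0],0.3],[[0,-1,-0.5],[0,0,0],0.3],[[0,0,0],[0,0,0],0.3]]'

```text
clock: 39.4
position: [0.5098, 0.3075, 0.1792]
ee_rot: [-0.025, 1.0, 0.0, 0.001]
ft_force: [0.5, 0.8, -0.2]
grip_width: 0.302
```

Run:
```python
from h import *
show();im,c=snap('wrist','w10');go([.4185,.2955,.046],93)
```

```text
t 39.4 P [0.5098 0.3075 0.1792] yaw -177.2 F [ 0.5  0.8 -0.2] grip 0.302 j7 1.05
 turn [ 0.1  0.  89.9] shift [-0.35 -3.64  5.29]
```

View pics/w10.png

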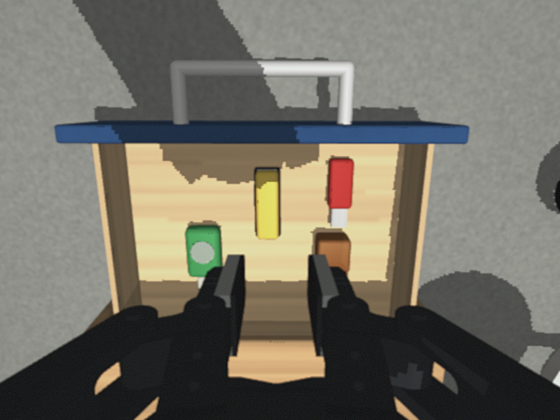

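All four items (tape, stapler, stick, sharpener) lie inside the drawer. I'll push it shut against the handle with closed fingers.

>>> move_arm --moves '[[[1,-0.15,0],[0,0,0],0],[[1,-0.15,0],[0,0,0],0],[[1,-0.15,0],[0,0,0],0],[[1,0,0],[0,0,0],0],[[1,0,0],[0,0,0],0]]'

```text
clock: 40.08
position: [0.3828, 0.2926, 0.1771]
ee_rot: [-0.027, 1.0, -0.0, -0.0]
ft_force: [0.2, 0.4, 0.7]
grip_width: -0.0
```

>>> move_arm --moves '[[[0.4,0,0],[0,0,0],0],[[0,0,1],[0,0,0],0],[[0,0,1],[0,0,0],0],[[0,0,1],[0,0,0],0],[[0,0,1],[0,0,0],0]]'

```text
clock: 40.7
position: [0.3745, 0.2919, 0.0766]
ee_rot: [-0.027, 1.0, 0.0, 0.0]
ft_force: [-0.5, 0.1, 0.0]
grip_width: 0.003
```

>>> move_arm --moves '[[[0,0,1],[0,0,0],0],[[0,0,0],[0,0,0],0],[[-0.5,0,0],[0,0,0],0],[[-0.5,0,0],[0,0,0],0],[[-0.4,0,0],[0,0,0],0]]'

```text
clock: 41.32
position: [0.4104, 0.294, 0.0533]
ee_rot: [-0.026, 1.0, 0.0, 0.0]
ft_force: [-2.4, -0.6, 0.9]
grip_width: -0.003
```

Run:
```python
from h import *
show();go([.543,.302,.052],183)
```

```text
t 41.33 P [0.4104 0.294  0.0533] yaw -177.0 F [-2.4 -0.6  0.9] grip -0.003 j7 0.95
 turn [0. 0. 0.] shift [-5.31  0.04  0.05]
```

>>> move_arm --moves '[[[-0.5,0,0],[0,0,0],0],[[-0.5,0,0],[0,0,0],0],[[-0.5,0,0],[0,0,0],0],[[-0.5,0,0],[0,0,0],0],[[-0.5,0,0],[0,0,0],0]]'

```text
clock: 41.95
position: [0.4723, 0.2969, 0.0525]
ee_rot: [-0.026, 1.0, -0.0, -0.0]
ft_force: [-2.7, -1.1, 1.5]
grip_width: -0.0
```

>>> move_arm --moves '[[[-0.5,0,0],[0,0,0],0],[[-0.5,0,0],[0,0,0],0],[[-0.5,0,0],[0,0,0],0],[[-0.4,0,0],[0,0,0],0],[[-0.4,0,0],[0,0,0],0]]'

```text
clock: 42.58
position: [0.5295, 0.2999, 0.0524]
ee_rot: [-0.026, 1.0, -0.0, -0.0]
ft_force: [-1.4, -1.8, 0.9]
grip_width: 0.004
```

>>> move_arm --moves '[[[-0.2,0,0],[0,0,0],0],[[-0.2,0,0],[0,0,0],0],[[-0.1,0,0],[0,0,0],0],[[0,0,0],[0,0,0],0],[[0,0,0],[0,0,0],0]]'

```text
clock: 43.2
position: [0.5415, 0.301, 0.0528]
ee_rot: [-0.027, 1.0, 0.0, 0.0]
ft_force: [-0.0, 0.5, -0.5]
grip_width: -0.002
```

>>> move_arm --moves '[[[-0.1,0,0],[0,0,0],0],[[-0.1,0,0],[0,0,0],0],[[-0.1,0,0],[0,0,0],0],[[0,0,0],[0,0,0],0],[[0,0,0],[0,0,0],0]]'

```text
clock: 43.82
position: [0.5439, 0.3013, 0.0525]
ee_rot: [-0.027, 1.0, -0.001, -0.005]
ft_force: [-24.5, -5.9, 19.2]
grip_width: -0.003
```

>>> move_arm --moves '[[[0.5,0,0],[0,0,0],0],[[0.8,0,0],[0,0,0],0],[[0,0,-1],[0,0,10],0],[[0,0,-1],[0,0,10],0],[[0,0,-1],[0,0,10],0]]'

```text
clock: 44.45
position: [0.5166, 0.2994, 0.1285]
ee_rot: [0.236, 0.972, 0.0, 0.0]
ft_force: [0.1, -0.9, -0.1]
grip_width: 0.002
```

>>> move_arm --moves '[[[0,0,-1],[0,0,10],0],[[0,0,-1],[0,0,10],0],[[0,0,-1],[0,0,10],0],[[0,0,-1],[0,0,10],0],[[0,0,-1],[0,0,10],0]]'

```text
clock: 45.08
position: [0.5166, 0.2993, 0.2535]
ee_rot: [0.625, 0.781, 0.0, 0.0]
ft_force: [-0.1, 0.6, 0.1]
grip_width: -0.004
```

>>> move_arm --moves '[[[0,0,0],[0,0,10],0],[[-1,0,0],[0,0,0],0],[[-1,0,0],[0,0,0],0],[[-1,0,0],[0,0,0],0],[[-1,0,0],[0,0,0],0]]'

```text
clock: 45.7
position: [0.5219, 0.1971, 0.2526]
ee_rot: [0.688, 0.725, 0.0, -0.0]
ft_force: [0.3, -0.5, 0.5]
grip_width: -0.001
```

>>> move_arm --moves '[[[-1,0,0],[0,0,0],0],[[-1,0,0],[0,0,0],0],[[-1,0,0],[0,0,0],0],[[-1,0,0],[0,0,0],0],[[-1,0,0],[0,0,0],0]]'

```text
clock: 46.32
position: [0.5282, 0.0726, 0.2526]
ee_rot: [0.688, 0.726, 0.0, -0.0]
ft_force: [0.7, -0.3, 0.1]
grip_width: -0.002
```

>>> move_arm --moves '[[[-1,0,0],[0,0,0],1],[[-1,0,0],[0,0,0],1],[[-1,0,0],[0,0,0],1],[[-1,0,0],[0,0,0],1],[[-1,0,0],[0,0,0],1]]'

```text
clock: 46.95
position: [0.5346, -0.0521, 0.2526]
ee_rot: [0.688, 0.726, 0.0, -0.0]
ft_force: [0.2, 0.3, -0.6]
grip_width: 1.001
```

Run:
```python
from h import *
show();snap('wrist','w11');im,c=snap('side','s2')
go([.53,-.44,.25],93)
# drawer front check from the side camera: blue blobs near handle
S,c2=snap('scene','c2')
```

```text
t 46.95 P [ 0.5346 -0.0521  0.2526] yaw 93.0 F [ 0.2  0.3 -0.6] grip 1.001 j7 0.14
 turn [ 0.   0.  -0.2] shift [-15.39  -0.98   0.11]
```

>>> move_arm --moves '[[[-1,0,0],[0,0,0],1],[[-1,0,0],[0,0,0],1],[[-1,0,0],[0,0,0],1],[[-1,0,0],[0,0,0],1],[[-1,0,0],[0,0,0],1]]'

```text
clock: 47.72
position: [0.5417, -0.1749, 0.2524]
ee_rot: [0.687, 0.726, 0.0, -0.0]
ft_force: [0.1, 0.1, 0.2]
grip_width: 1.002
```

>>> move_arm --moves '[[[-1,0,0],[0,0,0],1],[[-1,0,0],[0,0,0],1],[[-1,0,0],[0,0,0],1],[[-1,0,0],[0,0,0],1],[[-1,0,0],[0,0,0],1]]'

```text
clock: 48.35
position: [0.5486, -0.2997, 0.2523]
ee_rot: [0.687, 0.726, 0.0, -0.0]
ft_force: [-0.1, -0.0, -0.4]
grip_width: 1.001
```

>>> move_arm --moves '[[[-1,0,0],[0,0,0],1],[[-1,0,0],[0,0,0],1],[[-1,0,0],[0,0,0],1],[[-1,0,0],[0,0,0],1],[[0,0,0],[0,0,0],1]]'

```text
clock: 48.98
position: [0.5528, -0.4009, 0.252]
ee_rot: [0.689, 0.725, -0.0, -0.0]
ft_force: [-0.1, 0.3, 0.9]
grip_width: 1.001
```

Run:
```python
from h import *
import pickle
show();im,c=snap('wrist','w12');pickle.dump(c,open('w12.pkl','wb'))
a=im[:300];b=cv2.imread('pics/c2.png')[:,:,::-1]
cr=cv2.resize(b[140:270,130:330],(560,364),interpolation=cv2.INTER_CUBIC)[:300]
cv2.imwrite('pics/v12.png',np.vstack([a,cr])[:,:,::-1])
```

```text
t 48.98 P [ 0.5528 -0.4009  0.252 ] yaw 92.9 F [-0.1  0.3  0.9] grip 1.001 j7 0.86
```

View pics/v12.png

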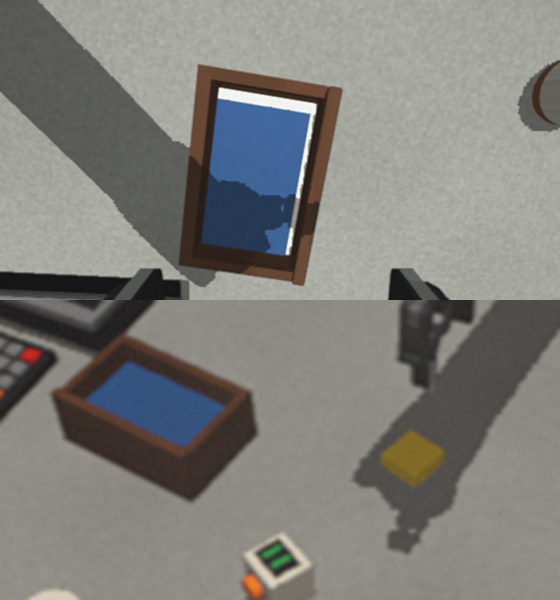

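Run:
```python
from h import *
im=cv2.imread('pics/w12.png');cr=im[55:295,165:355];cr=cv2.resize(cr,None,fx=2.5,fy=2.5,interpolation=cv2.INTER_CUBIC)
cr=cv2.convertScaleAbs(cr,alpha=1.8,beta=10);cv2.imwrite('pics/v13.png',cr);print(cr.shape)
```

```text
(600, 475, 3)
```

View pics/v13.png

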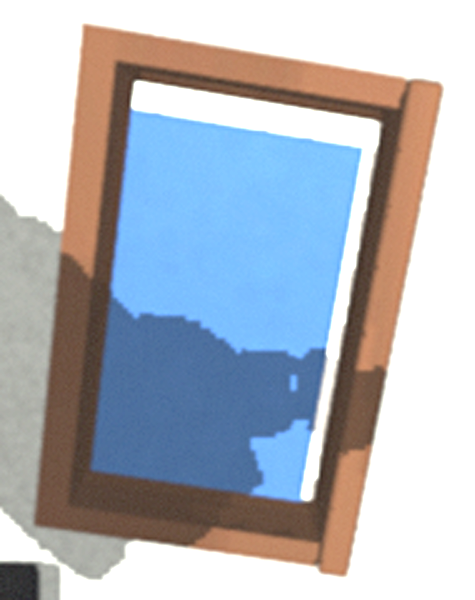

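The crop shows that the +x (right) board is a separate, slightly taller board across the full width, with seams at both ends. That makes it the front board, facing +x, and the timer already starts in front of it.

Run:
```python
from h import *
import pickle;c=pickle.load(open('w12.pkl','rb'))
q=lambda u,v:(165+u/2.5-.3,55+v/2.5-.3)
for nm,uv in(('top out far',q(442,84)),('bot out',q(346,576)),('top in',q(408,80)),('bot in',q(320,570)),('left far',q(84,25)),('left bot',q(36,524))):
    print(nm,[onz('wrist',uv,z,c)[:2].round(4).tolist() for z in(.068,.075)])
# z of front-board top corners by wrist+scene (first scene picture)
S=lambda u,v:(130+u/3-.33,130+v/3-.33)
D=lambda u,v:(220+u/3.5-.35,90+v/3.5-.35)
for w,s,d in((q(346,576),S(57,130),D(430,53)),(q(442,84),S(205,192),D(343,183)),(q(84,25),S(271,130),D(492,220)),(q(36,524),S(130,70),D(567,90))):
    p,e=tri([ray('wrist',w,c),ray('scene',s),ray('side',d)]);print('corner',p.round(4),e.round(4))
go([.664,-.172,.2],157)
```

```text
top out far [[0.6025, -0.3154], [0.6014, -0.3158]]
bot out [[0.5837, -0.4961], [0.583, -0.4926]]
top in [[0.5912, -0.3147], [0.5903, -0.3151]]
bot in [[0.5736, -0.4941], [0.5731, -0.4907]]
left far [[0.4839, -0.3033], [0.4853, -0.3039]]
left bot [[0.4654, -0.4809], [0.4672, -0.4777]]
corner [ 0.5808 -0.4934  0.0714] 0.0026
corner [ 0.5974 -0.3121  0.0769] 0.0053
corner [ 0.4866 -0.3023  0.0724] 0.0033
corner [ 0.4676 -0.4816  0.0665] 0.0026
 turn [ -0.  -0. -64.] shift [-0.51 10.11  2.08]
```

>>> move_arm --moves '[[[0,0,0],[0,0,-10.6],1],[[0,0,0],[0,0,-10.6],1],[[0,0,0],[0,0,-10.6],1],[[0,0,0],[0,0,-10.6],1],[[0,0,0],[0,0,-10.6],1]]'

```text
clock: 49.65
position: [0.5543, -0.3979, 0.2526]
ee_rot: [0.288, 0.958, 0.001, 0.0]
ft_force: [-0.1, -0.3, -0.6]
grip_width: 0.999
```

>>> move_arm --moves '[[[0,0,0],[0,0,-10.6],1],[[-0.05,0.92,0],[0,0,0],1],[[-0.05,0.92,0],[0,0,0],1],[[-0.05,0.92,0],[0,0,0],1],[[-0.05,0.92,0],[0,0,0],1]]'

```text
clock: 50.28
position: [0.5958, -0.3148, 0.2525]
ee_rot: [0.202, 0.979, 0.0, 0.0]
ft_force: [-0.3, -0.9, 0.5]
grip_width: 0.998
```

>>> move_arm --moves '[[[-0.05,0.92,0],[0,0,0],1],[[-0.05,0.92,0],[0,0,0],1],[[-0.05,0.92,0],[0,0,0],1],[[-0.05,0.92,0],[0,0,0],1],[[-0.05,0.92,0],[0,0,0],1]]'

```text
clock: 50.9
position: [0.6466, -0.2127, 0.2525]
ee_rot: [0.202, 0.979, 0.0, -0.0]
ft_force: [0.4, -0.6, -0.4]
grip_width: 0.995
```

>>> move_arm --moves '[[[-0.05,0.92,0],[0,0,0],1],[[-0.05,0.92,0],[0,0,0],1],[[0,0,0.7],[0,0,0],1],[[0,0,0.7],[0,0,0],1],[[0,0,0],[0,0,0],1]]'

```text
clock: 51.52
position: [0.665, -0.1737, 0.2151]
ee_rot: [0.203, 0.979, -0.0, -0.002]
ft_force: [-0.6, -0.2, -0.6]
grip_width: 0.999
```

Run:
```python
from h import *
import pickle
show();im,c=snap('wrist','w14');pickle.dump(c,open('w14.pkl','wb'))
```

```text
t 51.52 P [ 0.665  -0.1737  0.2151] yaw 156.5 F [-0.6 -0.2 -0.6] grip 0.999 j7 1.5
```

View pics/w14.png

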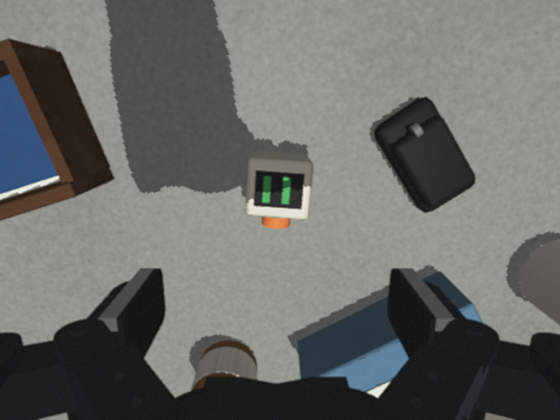

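The timer's top corners are at about (249,157), (312,160), (310,218) and (246,215), with the orange button below at (276,222).

Run:
```python
from h import *
import pickle;c=pickle.load(open('w14.pkl','rb'))
P=[onz('wrist',u,.056,c)[:2] for u in((249,157),(312,160),(310,218),(246,215))]
for p in P: print(p.round(4))
print('sides',[round(np.linalg.norm(P[i]-P[i-3])*1000,1) for i in range(4)])
ctr=np.mean(P,0);d1=(P[0]+P[1]-P[2]-P[3])/2;d2=(P[0]+P[3]-P[1]-P[2])/2
print('ctr',ctr.round(4),'yaw x',np.degrees(np.arctan2(d1[1],d1[0])),'yaw from y',np.degrees(np.arctan2(d2[1],d2[0]))-90)
b=blobs(mask(cv2.imread('pics/w14.png')[:,:,::-1],*COL['orange']),50)
for a,ce,_ in b: print('orange',np.round(ce),onz('wrist',ce,.045,c)[:2].round(4))
# height from two views: back-left/right top corners with scene picture 0
S=lambda u,v:(130+u/3-.33,130+v/3-.33)
print(tri([ray('wrist',(246,215),c),ray('scene',S(262,308))]),tri([ray('wrist',(310,218),c),ray('scene',S(297,340))]))
print(tri([ray('wrist',(312,160),c),ray('scene',S(336,318))]))
```

```text
[ 0.6301 -0.1812]
[ 0.6524 -0.1356]
[ 0.697  -0.1553]
[ 0.6733 -0.2036]
sides [np.float64(50.8), np.float64(48.7), np.float64(53.8), np.float64(48.7)]
ctr [ 0.6632 -0.1689] yaw x 154.34428256953385 yaw from y -206.10778694371027
orange [276. 222.] [ 0.6922 -0.1848]
(array([ 0.67445333, -0.20408571,  0.04971986]), np.float64(0.0007740578994572667)) (array([ 0.69658499, -0.15443263,  0.05586393]), np.float64(0.0009980822159129828))
(array([ 0.65414246, -0.13608365,  0.0480782 ]), np.float64(0.0008820100620565565))
```

Run:
```python
from h import *
go([.6635,-.169,.026],154.3)
```

```text
turn [-0.  -0.1  2.3] shift [0.16 0.14 7.62]
```

>>> move_arm --moves '[[[0,0,0],[0,0,2.3],0.85],[[0.16,0.14,0],[0,0,0],0.85],[[0,0,1],[0,0,0],0.85],[[0,0,1],[0,0,0],0.85],[[0,0,1],[0,0,0],0.85]]'

```text
clock: 52.2
position: [0.6645, -0.1679, 0.1423]
ee_rot: [0.222, 0.975, 0.0, 0.0]
ft_force: [0.1, 0.3, 0.4]
grip_width: 0.852
```

>>> move_arm --moves '[[[0,0,1],[0,0,0],0.85],[[0,0,1],[0,0,0],0.85],[[0,0,1],[0,0,0],0.85],[[0,0,1],[0,0,0],0.85],[[0,0,0.6],[0,0,0],0.85]]'

```text
clock: 52.82
position: [0.664, -0.1678, 0.0266]
ee_rot: [0.222, 0.975, 0.0, -0.0]
ft_force: [-0.3, -0.7, 0.3]
grip_width: 0.848
```

>>> move_arm --squeeze 40 --moves '[[[0,0,0],[0,0,0],0.85],[[0,0,0],[0,0,0],0.3],[[0,0,0],[0,0,0],0.3],[[0,0,0],[0,0,0],0.3],[[0,0,0],[0,0,0],0.3]]'

```text
clock: 53.45
position: [0.6653, -0.1684, 0.0291]
ee_rot: [0.222, 0.975, 0.0, 0.001]
ft_force: [-0.9, -0.3, 6.1]
grip_width: 0.623
```

Run:
```python
from h import *
show()
im,c=snap('wrist','w15')
```

```text
t 53.45 P [ 0.6653 -0.1684  0.0291] yaw 154.3 F [-0.9 -0.3  6.1] grip 0.623 j7 1.51
```

View pics/w15.png

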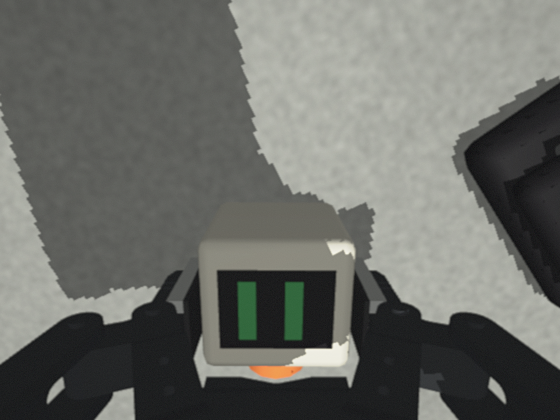

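The timer is held squarely, with the pads along both sides (200–355) and its edges level. I'll carry it to a pre-approach pose in front of the board.

>>> move_arm --moves '[[[0,0,0],[0,0,0],0.3],[[0,0,-0.6],[0,0,0],0.3],[[0,0,-0.6],[0,0,0],0.3],[[0,0,0],[0,0,-9.85],0.3],[[0,0,0],[0,0,-9.85],0.3]]'

```text
clock: 54.12
position: [0.6648, -0.168, 0.0589]
ee_rot: [0.049, 0.999, -0.0, 0.001]
ft_force: [0.3, 0.6, -1.7]
grip_width: 0.624
```

Run:
```python
from h import *
show();go([.6418,-.3793,.0291],174.05)
```

```text
t 54.12 P [ 0.6648 -0.168   0.0589] yaw 174.4 F [ 0.3  0.6 -1.7] grip 0.624 j7 1.82
 turn [-0.   0.1  0.3] shift [ 0.04 -8.5   1.19]
```

>>> move_arm --moves '[[[0,-0.85,0],[0,0,0],0.3],[[0,-0.85,0],[0,0,0],0.3],[[0,-0.85,0],[0,0,0],0.3],[[0,-0.85,0],[0,0,0],0.3],[[0,-0.85,0],[0,0,0],0.3]]'

```text
clock: 54.75
position: [0.6531, -0.2754, 0.0575]
ee_rot: [0.052, 0.999, -0.0, -0.0]
ft_force: [0.1, 0.6, -1.9]
grip_width: 0.622
```

>>> move_arm --moves '[[[0,-0.85,0],[0,0,0],0.3],[[0,-0.85,0],[0,0,0],0.3],[[0,-0.85,0],[0,0,0],0.3],[[0,-0.85,0],[0,0,0],0.3],[[0,-0.8,0],[0,0,0],0.3]]'

```text
clock: 55.38
position: [0.6423, -0.3795, 0.0575]
ee_rot: [0.052, 0.999, 0.0, -0.0]
ft_force: [-0.3, -0.0, -1.4]
grip_width: 0.623
```

>>> move_arm --moves '[[[0,0,0],[0,0,0],0.3],[[0,0,0],[0,0,0],0.3],[[0,0,0],[0,0,0],0.3]]'

```text
clock: 55.75
position: [0.6432, -0.3766, 0.0575]
ee_rot: [0.051, 0.999, 0.0, 0.0]
ft_force: [-0.2, 0.3, -1.9]
grip_width: 0.621
```

Run:
```python
from h import *
show();go([.6418,-.3793,.0291],174.05)
im,c=snap('wrist','w16')
go([.6219,-.3772,.0291],174.05)
import pickle;pickle.dump(c,open('w16.pkl','wb'))
```

```text
t 55.75 P [ 0.6432 -0.3766  0.0575] yaw 174.1 F [-0.2  0.3 -1.9] grip 0.621 j7 2.11
 turn [0.1 0.  0.1] shift [ 0.04 -0.11  1.14]
 turn [0.  0.  0.1] shift [ 0.84 -0.1   1.14]
```

View pics/w16.png

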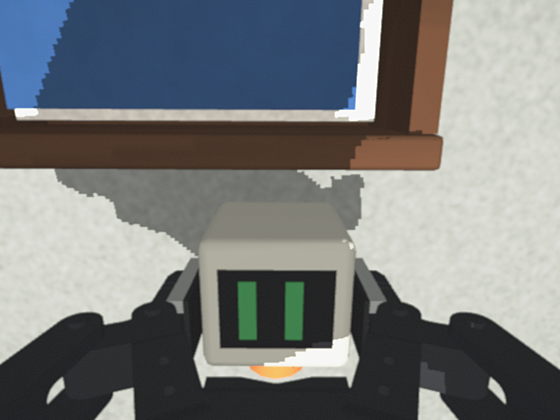

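The board edge (rows 167–169) is parallel to the timer's back edge (row 240) within about 0.4°. I'll lower it and slide it to the board.

>>> move_arm --moves '[[[0,0,0.6],[0,0,0],0.3],[[0,0,0.48],[0,0,0],0.3],[[0,0,0],[0,0,0],0.3],[[0.25,0,0],[0,0,0],0.3],[[0.25,0,0],[0,0,0],0.3]]'

```text
clock: 56.42
position: [0.6293, -0.3767, 0.0301]
ee_rot: [0.052, 0.999, 0.0, -0.0]
ft_force: [1.0, -0.3, -1.7]
grip_width: 0.622
```

>>> move_arm --moves '[[[0.15,0,0],[0,0,0],0.3],[[0.05,0,0],[0,0,0],0.3],[[0,0,0],[0,0,0],0.3],[[0,0,0],[0,0,0],0.3]]'

```text
clock: 56.92
position: [0.6253, -0.3762, 0.0305]
ee_rot: [0.052, 0.999, 0.0, 0.0]
ft_force: [-0.2, -0.7, -1.9]
grip_width: 0.623
```

>>> move_arm --moves '[[[0.06,0,0],[0,0,0],0.3],[[0,0,0],[0,0,0],0.3],[[0,0,0],[0,0,0],0.3]]'

```text
clock: 57.3
position: [0.6236, -0.3761, 0.0305]
ee_rot: [0.052, 0.999, 0.0, 0.0]
ft_force: [-0.7, 0.4, -0.9]
grip_width: 0.626
```

>>> move_arm --moves '[[[0.06,0,0],[0,0,0],0.3],[[0,0,0],[0,0,0],0.3],[[0,0,0],[0,0,0],0.3]]'

```text
clock: 57.68
position: [0.6221, -0.376, 0.0305]
ee_rot: [0.052, 0.999, 0.0, 0.0]
ft_force: [0.3, -0.1, -0.8]
grip_width: 0.627
```

>>> move_arm --moves '[[[0.06,0,0],[0,0,0],0.3],[[0,0,0],[0,0,0],0.3],[[0,0,0],[0,0,0],0.3]]'

```text
clock: 58.05
position: [0.6214, -0.3757, 0.0307]
ee_rot: [0.052, 0.999, -0.0, 0.001]
ft_force: [5.4, -1.6, -4.0]
grip_width: 0.623
```

>>> move_arm --moves '[[[-0.03,0,0.03],[0,0,0],0.3],[[0,0,0.02],[0,0,0],0.3],[[0,0,0],[0,0,0],0.3],[[0,0,0],[0,0,0],0.85],[[0,0,0],[0,0,0],0.85]]'

```text
clock: 58.68
position: [0.621, -0.376, 0.0293]
ee_rot: [0.052, 0.999, 0.0, -0.0]
ft_force: [0.2, 0.7, -0.2]
grip_width: 0.849
```

>>> move_arm --moves '[[[0,0,0],[0,0,0],0.85],[[0,0,-1],[0,0,0],0.85],[[0,0,-1],[0,0,0],0.85],[[0,0,-1],[0,0,0],0.85],[[0,0,-1],[0,0,0],0.85]]'

```text
clock: 59.3
position: [0.6212, -0.3759, 0.1301]
ee_rot: [0.052, 0.999, 0.0, -0.0]
ft_force: [-0.4, 0.6, 0.3]
grip_width: 0.847
```

Run:
```python
from h import *
import pickle
show();im,c=snap('wrist','w17');pickle.dump(c,open('w17.pkl','wb'))
n=np.array([.9946,-.1035]);ctr=np.array([.6202,-.377])
# displays' green bars: centroid & orientation, orange button
for k in('green','orange'):
    for a,ce,_ in blobs(mask(im,*COL[k]),40)[:3]: print(k,a,np.round(ce),onz('wrist',ce,.056 if k=='green' else .045,c)[:2].round(4))
go([*(ctr+.080*n),.022],174.05,'press start')
```

```text
t 59.3 P [ 0.6212 -0.3759  0.1301] yaw 174.0 F [-0.4  0.6  0.3] grip 0.847 j7 2.11
green 311.0 [260. 223.] [ 0.6209 -0.3845]
green 295.5 [286. 223.] [ 0.6225 -0.3683]
orange 122.0 [267. 264.] [ 0.6529 -0.3837]
orange 106.5 [286. 264.] [ 0.6544 -0.3714]
press start turn [-0.1  0.2 -0. ] shift [-3.11 -0.02  4.49]
```

>>> move_arm --moves '[[[-0.8,0,0],[0,0,0],0],[[-0.8,0,0],[0,0,0],0],[[-0.8,0,0],[0,0,0],0],[[-0.8,0,0],[0,0,0],0],[[0,0,0],[0,0,0],0]]'

```text
clock: 59.98
position: [0.7017, -0.3836, 0.1281]
ee_rot: [0.051, 0.999, 0.0, -0.0]
ft_force: [-0.9, -0.5, -0.4]
grip_width: -0.002
```

>>> move_arm --moves '[[[0,0,1],[0,0,0],0],[[0,0,1],[0,0,0],0],[[0,0,1],[0,0,0],0],[[0,0,1],[0,0,0],0],[[0,0,0.25],[0,0,0],0]]'

```text
clock: 60.6
position: [0.6993, -0.3838, 0.021]
ee_rot: [0.052, 0.999, 0.001, -0.002]
ft_force: [-0.5, 0.1, 0.3]
grip_width: 0.001
```

>>> move_arm --moves '[[[0.3,0,0],[0,0,0],0],[[0.3,0,0],[0,0,0],0],[[0.2,0,0],[0,0,0],0],[[0,0,0],[0,0,0],0],[[0,0,0],[0,0,0],0]]'

```text
clock: 61.22
position: [0.6813, -0.382, 0.0233]
ee_rot: [0.052, 0.999, 0.0, 0.0]
ft_force: [-0.9, 0.2, 0.1]
grip_width: 0.002
```

Run:
```python
from h import *
show()
n=np.array([.9946,-.1035]);ctr=np.array([.621,-.3762])
go([*(ctr+.048*n),.024],174.05,'touch')
```

```text
t 61.23 P [ 0.6813 -0.382   0.0233] yaw 174.1 F [-0.9  0.2  0.1] grip 0.002 j7 2.09
touch turn [0. 0. 0.] shift [ 0.5  -0.02 -0.03]
```

>>> move_arm --moves '[[[0.2,0,0],[0,0,0],0],[[0.2,0,0],[0,0,0],0],[[0,0,0],[0,0,0],0]]'

```text
clock: 61.6
position: [0.6706, -0.3812, 0.0231]
ee_rot: [0.052, 0.999, 0.0, -0.0]
ft_force: [0.4, 0.2, 0.3]
grip_width: -0.0
```

>>> move_arm --moves '[[[0.1,0,0],[0,0,0],0],[[0.05,0,0],[0,0,0],0],[[0,0,0],[0,0,0],0]]'

```text
clock: 61.98
position: [0.6676, -0.3806, 0.0232]
ee_rot: [0.052, 0.999, 0.0, 0.0]
ft_force: [1.8, -0.4, -0.4]
grip_width: 0.0
```

>>> move_arm --moves '[[[0.08,0,0],[0,0,0],0],[[0,0,0],[0,0,0],0],[[0,0,0],[0,0,0],0]]'

```text
clock: 62.35
position: [0.6656, -0.3804, 0.0231]
ee_rot: [0.052, 0.999, 0.0, 0.0]
ft_force: [2.6, 0.0, -0.8]
grip_width: 0.001
```

Contact began at x≈0.6685, so I'll press on until the force rises past 4 N.

>>> move_arm --moves '[[[0.08,0,0],[0,0,0],0],[[0,0,0],[0,0,0],0],[[0,0,0],[0,0,0],0]]'

```text
clock: 62.72
position: [0.6636, -0.3802, 0.0231]
ee_rot: [0.052, 0.999, 0.0, 0.0]
ft_force: [4.1, 0.4, -0.0]
grip_width: 0.0
```

>>> move_arm --moves '[[[0.07,0,0],[0,0,0],0],[[0,0,0],[0,0,0],0],[[0,0,0],[0,0,0],0]]'

```text
clock: 63.1
position: [0.6631, -0.38, 0.0234]
ee_rot: [0.052, 0.999, -0.0, 0.001]
ft_force: [9.3, -2.9, -1.2]
grip_width: 0.002
```

>>> move_arm --moves '[[[0.05,0,0],[0,0,0],0],[[0,0,0],[0,0,0],0],[[0,0,0],[0,0,0],0]]'

```text
clock: 63.48
position: [0.6628, -0.3799, 0.0236]
ee_rot: [0.051, 0.999, -0.001, 0.002]
ft_force: [12.6, -4.0, -4.1]
grip_width: -0.001
```

The button is at its hard stop (12.6 N, no further travel). I'll back off along the normal and rise.

>>> move_arm --moves '[[[-0.2,0,0],[0,0,0],0],[[-0.3,0,0],[0,0,0],0],[[-0.6,0,0],[0,0,0],0],[[-0.6,0,0],[0,0,0],0],[[0,0,-1],[0,0,0],0]]'

```text
clock: 64.1
position: [0.7013, -0.3834, 0.0454]
ee_rot: [0.052, 0.999, 0.001, -0.003]
ft_force: [-0.1, 0.1, -0.1]
grip_width: -0.0
```

>>> move_arm --moves '[[[0,0,-1],[0,0,0],0],[[0,0,-1],[0,0,0],0],[[0,0,-1],[0,0,0],0],[[0,0,-1],[0,0,0],0],[[0,0,-1],[0,0,0],0]]'

```text
clock: 64.72
position: [0.7017, -0.385, 0.1759]
ee_rot: [0.052, 0.999, -0.0, 0.0]
ft_force: [0.4, 0.6, 0.4]
grip_width: -0.002
```

>>> move_arm --moves '[[[0.5,1,0],[0,0,0],0],[[0.5,1,0],[0,0,0],0],[[0.5,1,0],[0,0,0],0],[[0.5,1,0],[0,0,0],0],[[0.5,1,0],[0,0,0],0]]'

```text
clock: 65.35
position: [0.6523, -0.2534, 0.1748]
ee_rot: [0.052, 0.999, -0.0, 0.0]
ft_force: [0.8, 0.4, 0.1]
grip_width: 0.002
```

>>> move_arm --moves '[[[0.9,0.4,-0.6],[0,0,0],0],[[0.9,0.4,-0.6],[0,0,0],0],[[0.9,0.4,-0.6],[0,0,0],0],[[0.9,0.4,-0.6],[0,0,0],0],[[0,0,0],[0,0,0],0]]'

```text
clock: 65.97
position: [0.5672, -0.2047, 0.2361]
ee_rot: [0.052, 0.999, 0.0, 0.002]
ft_force: [0.4, 0.5, 0.4]
grip_width: -0.001
```

Run:
```python
from h import *
show();im,c=snap('scene','fs');sd,c2=snap('side','fd')
for n,i,cc in(('scene',im,c),('side',sd,c2)):
  for k,z in(('yellow',.02),('red',.012),('green',.016)):
    for ce,p,s,a in rects(n,i,cc,k,z,35):
        if 350<p[0]<720 and -300<p[1]<420: print(n,k,np.round(p),np.round(s))
A=cv2.resize(im[140:310,150:470],(800,425),interpolation=cv2.INTER_CUBIC)
B=cv2.resize(sd[90:240,220:400],(0,0),fx=1.16,fy=1.16); C=cv2.resize(sd[240:420,100:300],(0,0),fx=.97,fy=.97)
r=np.zeros((175,800,3),np.uint8);r[:B.shape[0],:B.shape[1]]=B[:175];C=C[:175];r[:C.shape[0],220:220+C.shape[1]]=C
D=cv2.resize(im[160:250,150:240],(175,175),interpolation=cv2.INTER_CUBIC);r[:,450:625]=D
cv2.imwrite('pics/final.png',np.vstack([A,r])[:,:,::-1])
```

```text
t 65.97 P [ 0.5672 -0.2047  0.2361] yaw 174.0 F [0.4 0.5 0.4] grip -0.001 j7 1.84
scene yellow [ 456. -125.] [55. 57.]
side yellow [ 451. -120.] [60. 51.]
```

View pics/final.png

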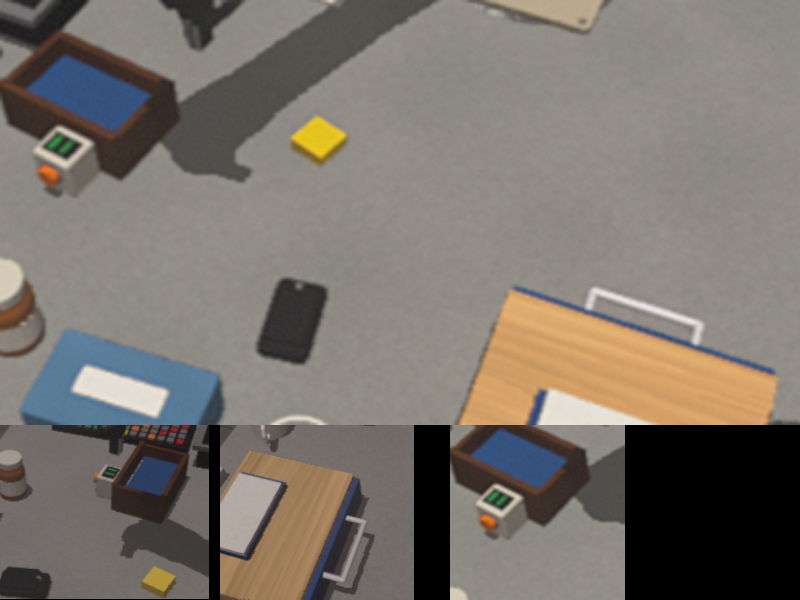

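The final view shows the desk clear, the drawer flush, and the timer square against the front board with its button out. The mouse and notes look unmoved. Handing in.

```bash
python3 -c "
from workcell import *
print(hand_in())"
```

```text
the job is handed in; nothing more can be done
None
```

I finished the job and handed it in at about 66 s of the 208 s allowed.

- **Drawer:** I pulled it out to its stop and put in the four items that were on the desk: correction tape, sharpener, stapler and memory stick. No eraser was there. I then pushed it shut against its stop (about 24 N); the handle ended within 1 mm of where it should be when shut.
- **Timer:** It stands with its back against the letter tray's front board. I took the far, +x long side as the front because its board is separate and slightly taller; nothing in the pictures labels it. The timer touched the board at about 5 N, and its display bars agree with the board's direction to about 0.3°.
- **Button:** I pressed it until it stopped moving, after about 6 mm of travel at 12.6 N, then released it.

**Last checks:** The final scene and side pictures show no loose stationery on the desk, the drawer front flush, and the timer against the board with its button out. The sticky notes measured within about 5 mm of where they started, and the mouse looks unmoved by eye.

**What was off:**
- I pulled too hard at the drawer's open stop, with single force readings of up to about 63 N. The pull was through the fingers on the handle, and the total was about 80 N against the 120 N wrist limit.
- Corner heights on the tray taken from two and three views varied by several millimetres (66 to 80 mm), so I used the given 75 mm to place its face.

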